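Fish the bangle out from behind the radiator shelf with the boot hook

TASK

The gold bangle has slipped into the narrow warm-air slot between the walnut radiator shelf and the window board, where no hand fits. Fish it out with the boot hook without levering hard on the woodwork, lay it flat in the white dish without letting it drop, and hang the hook back across its stand. Leave the pill box, nail clipper, hair clip and hand mirror where they are.

Things in the scene. Friction and masses are not known exactly. Their poses are not given: they have to be found in the camera images.
- slot (a point): Slot between the walnut radiator shelf (robot side, 22 mm board) and the white window board, both tops 22 mm above the work surface. Point: middle of its mouth, level with those tops; x across it to the window, y along it, z up. Mouth 32 mm wide (x -16 to 16), 380 long (y -190 to 190). Shelf side: one upright face at x = -16. Wooden floor 134 mm below the tops. All rigid and fixed.
- slot_wall (a point): Upright wall inside the slot on the window side. Point on its face, 100 mm below the board tops and 26 mm from the slot's middle line; axes as the slot's. The window board (22 mm thick) overhangs this wall by 10 mm, so below the overhang the slot is 42 mm wide.
- bangle_center (a point): Gold bangle: closed rigid ring of 8 mm round bar, 66 mm outside, 50 mm inside, 65-105 g. Point: its centre; z = ring axis. It starts on edge in the slot, its plane along the slot but leaning 36 degrees to the window: foot in the corner of floor and shelf-side face, top (79 mm below the board tops) resting on the wall under the overhang, so only a thin tip slid up along the wall gets behind its top.
- hook_handle (a point): Folding boot hook, 110 g: a flat-sided wooden crossbar 130 x 20 x 20 mm, under its middle a stiff hinge with a 5 mm round steel shank ending in a J. Point: centre of the crossbar; y along it, z up, x the way the J opens. When square, the lowest part of the J (centre line) is 150 mm below this point, 8 mm along x. At the start it hangs across its stand, the J opening roughly to the window.
- hook_hinge (a point): Hinge pin of the boot hook, 14 mm below the crossbar's centre; axes as the handle's. The shank folds about x, along the crossbar, and is seldom fully square: it may be swung up to 18 degrees to either side, so the J stands up to 43 mm off along y. That angle is not given and stays as it is in use. When square, the J's upturned tip ends 17.5 mm along x and 125 mm below this pin.
- stand_seat (a point): Fixed wooden stand on the shelf, base 90 x 150 x 12 mm, two uprights 10 mm thick (y), 36 mm wide (x), centred at y = -54 and 54 mm, 98 mm clear between them above the base. The crossbar lies in a notch 26 mm wide (x), 12 mm deep, on top of each. Point: centre of the seated crossbar, 172 mm above the shelf, 10 mm above the notch bottoms; y along the crossbar, z up.
- dish_floor (a point): White ceramic dish, round, 132 mm across the rim, 20 mm high, 300 g, loose on the shelf. Point: centre of its flat inner floor, 5 mm above the shelf; floor about 100 mm across, wall sloping out to the rim 15 mm above the floor; z up.
- pillbox_center (a point): Bystander: green plastic flip-top pill box, 42 x 64 x 24 mm, closed. Point at its centre.
- clipper_center (a point): Bystander: steel nail clipper, 60 x 14 x 13 mm. Point at its centre.
- hairclip_center (a point): Bystander: tortoiseshell hair clip, a bowed plate 84 x 24 x 14 mm, on the window board. Point at its centre.
- mirror_center (a point): Bystander: chrome hand mirror flat on the window board, 235 mm long along its y, head 110 mm across at its +y end, 11 mm thick. Point at the middle of its length.

How it is judged:
On the way:
1. the bangle hangs on the boot hook, clear above the slot, untouched by the fingers (z of bangle_center in the frame of slot above 0.036 m and contact force between boothook and bangle above 0.1 N and contact force between the fingers and bangle below 0.05 N), for 0.2 s.
At the end, for the whole second after the job is handed in: The bangle lies flat (within 0.3 rad) on the floor of the dish, its centre within 30 mm of the dish's centre, the dish stands upright, and the boot hook hangs upright across its stand, handle within 12 mm of its seat; all released and at rest (horizontal distance between bangle_center and dish_floor below 0.03 m and z of bangle_center in the frame of dish_floor between 0 and 0.014 m and angle between the z axis of bangle_center and the z axis of dish_floor, either way round below 0.3 rad and angle between dish_floor's own z axis and vertical below 0.1 rad and linear speed of each of bangle, boothook below 0.03 m/s and distance between hook_handle and stand_seat below 0.012 m and angle between hook_handle's own z axis and vertical below 0.12 rad); the robot touches nothing.
It fails at once if the bangle is dropped or flung above the shelf (faster than 1.2 m/s) (linear speed of bangle above 1.2 m/s and z of bangle_center in the frame of slot above 0 m).
It fails at once if the hook is levered or rammed against the shelf, wall or window board with more than 40 N (contact force between boothook and shelf above 40 N).
It fails at once if the pill box, nail clipper, hair clip or hand mirror is moved by more than 25 mm (distance of any of pillbox_center, clipper_center, hairclip_center, mirror_center from where it was at the start of the episode above 0.025 m).
It also fails if it takes over 72 s, if anything falls off the work surface, if the arm or the gripper's body presses on something with over 40 N, if the wrist force passes 120 N, or if a joint passes its speed limit or range.

ROBOT

A 6-joint arm with a two-finger parallel gripper is mounted at the origin on the work surface. World frame = base frame: x ahead of the robot, y to its left, z up, the work surface at z = 0. Lengths are in m, angles in rad, forces in N, time in s.
With the tool pointing down it reaches from about 0.35 to 0.85 m from the base axis. Payload 8.1 kg.
Tool frame: the origin (TCP) lies midway between the tips of the shut fingers; the grasp point (between the pads) lies 19 mm behind it; z points along the fingers, x is the direction in which the jaws open and shut, and the axes are right-handed (so a half turn about z gives the same grasp; the last joint's range is limited). The gripper opens to 93 mm and grips with 3 to 60 N. Pads are 15 mm wide; open, the fingers measure 128 mm over their backs; the gripper's body (75 mm by 188 mm) begins 65 mm behind the grasp point.
Start: joints at [-1.217, 0.13, 1.488, -0, 1.523, -0.085], TCP at [0.255, -0.543, 0.219] pointing down, gripper open.
Joint ranges: [-2.96, 2.96], [-0.89, 2.26], [0.02, 2.5], [-1.34, 4.48], [0, 2.73], [-2.66, 2.66]. Speed limits (rad/s): [2.39, 2.39, 2.79, 3.14, 3.14, 3.14].

INTERFACE

Orientations are given as a 3x3 rotation matrix whose columns are the frame's x, y, z axes.
In Python, from rig import bot gives the robot as it stands.
- The arm moves only by the shell command python3 -m creep 'ROWS' [FORCE]. ROWS is JSON, one flat list of numbers, 7 for each row, row after row: the shift along the tool's x, y, z in cm, then the turn, a rotation vector about the tool's x, y, z in rad, then the finger opening in cm, from 0 to 9.3. A call has 1 to 10 rows; each row is the pose to reach, as a shift and turn from the pose measured when the call began, along the tool's axes at that moment; what a row does not reach only later rows make up. A row lasts 1/8 s, in which the tool goes at most 62.5 mm and 10.7 degrees, less where a joint would pass 70% of its speed; a pose out of reach is approached as far as the arm can. A call with a gripper value outside its range is refused whole. The fingers move at their own pace and stop on an object; FORCE is the grip in N (left out, the last holds). Time passes only in rows, so rows that repeat a pose let the fingers close. It gives the time, the measured TCP pose, the force and the opening at its end, in the units of the state.
- bot.sense(): the state, without advancing time (a new reading comes with each control period).
- bot.read_camera(name): name is "side" or "top" or "wrist"; returns a dict with "img" (420x560x3 uint8, blue, green, red), "range_z" (420x560 float32, m along the optical axis (not along the pixel's ray), 0 where there is no reading), "fx", "fy", "cx", "cy" (pixels), "dist_coeffs" ([k1, k2, p1, p2, k3] as OpenCV has them; the pictures are not rectified), "R" (3x3) and "t" (3): a world point X has camera coordinates R X + t. Camera axes: x right, y down, z forward; pixel columns grow to the right and rows downward; lengths in m; the calibration is good to about 2 mm. A picture is of the moment at which its call begins.
- bot.close_job(): hands the job in, once; it reports no verdict.
The state is a dict: "time_s": time; "joint_pos": joint angles; "qvel": joint speeds; "joint_torque": joint torques, N m; "eef_pos": TCP position; "tcp_rot": TCP orientation; "force": force on the tool from outside, world axes, zero at the start; "torque": the same for the moment, N m; "gripper_width": finger opening in m.
Only numpy, scipy, OpenCV 4.12 (cv2) and the standard library are available. Lean on these libraries where they do the work, as an engineer would, in place of code of your own. Each camera call takes 0.05 s, during which the arm holds its last target.

## Working session

There is one attempt and no reset: what is moved stays moved. The work goes in short steps, Python scripts to look and compute and a shell command to move; the robot and the scene stay as the last step left them, time stands still between calls to the robot, and variables do not carry over. Pictures are saved under pics/ and viewed, and the job is handed in when it is done.

```bash
ls; mkdir -p pics
cat > h.py <<'E'
import numpy as np, cv2, json
from rig import bot
def cap(name,save=None):
    c=bot.read_camera(name)
    if save: cv2.imwrite('pics/'+save,c['img'])
    return c
def K(c): return np.array([[c['fx'],0,c['cx']],[0,c['fy'],c['cy']],[0,0,1.]])
def ray(c,uv):
    uv=np.array(uv,float).reshape(-1,1,2)
    n=cv2.undistortPoints(uv,K(c),np.array(c['dist_coeffs'],float)).reshape(-1,2)
    d=np.c_[n,np.ones(len(n))]
    R=np.array(c['R']);t=np.array(c['t'])
    return -R.T@t, d@R
def onz(c,uv,z):
    o,d=ray(c,uv); s=(z-o[2])/d[:,2]; return o+d*s[:,None]
def depthpts(c,uv):
    o,d=ray(c,uv); uv=np.array(uv,int).reshape(-1,2)
    z=c['range_z'][uv[:,1],uv[:,0]]; return o+d*z[:,None]
def proj(c,X):
    R=np.array(c['R']);t=np.array(c['t'])
    p,_=cv2.projectPoints(np.array(X,float).reshape(-1,1,3),cv2.Rodrigues(R)[0],t,K(c),np.array(c['dist_coeffs'],float)); return p.reshape(-1,2)
def tri(c1,uv1,c2,uv2):
    o1,d1=ray(c1,uv1);o2,d2=ray(c2,uv2);d1=d1[0]/np.linalg.norm(d1[0]);d2=d2[0]/np.linalg.norm(d2[0])
    A=np.c_[d1,-d2];s=np.linalg.lstsq(A,o2-o1,rcond=None)[0]
    a=o1+s[0]*d1;b=o2+s[1]*d2;return (a+b)/2,np.linalg.norm(a-b)
E
python3 - <<'E'
from h import *
for n in ('side','top','wrist'):
    c=cap(n,n+'0.png'); o=-np.array(c['R']).T@np.array(c['t']); print(n,o.round(3),np.array(c['R'])[2].round(3),c['fx'],c['dist_coeffs'])
s=bot.sense();print({k:np.round(v,3).tolist() for k,v in s.items()})
E
```

```text
pics
side [ 0.532 -0.521  0.639] [ 0.069  0.673 -0.737] 398.23041512795555 [0.00740421 0.         0.         0.         0.        ]
top [0.491 0.016 1.059] [ 0.079 -0.012 -0.997] 458.49701109708695 [-0.07862761  0.          0.          0.          0.        ]
wrist [ 0.317 -0.514  0.384] [-0.222 -0.102 -0.97 ] 324.21280742510464 [-0.04420134  0.          0.          0.          0.        ]
{'time_s': 0.15, 'joint_pos': [-1.217, 0.131, 1.489, -0.0, 1.523, -0.085], 'qvel': [-0.0, -0.002, -0.004, -0.0, 0.001, -0.0], 'joint_torque': [-0.001, -56.048, -49.233, 0.077, 0.031, -0.0], 'eef_pos': [0.255, -0.543, 0.218], 'tcp_rot': [[0.425, -0.905, -0.001], [-0.905, -0.425, 0.001], [-0.001, -0.0, -1.0]], 'force': [-0.293, -0.161, -0.023], 'torque': [0.042, -0.024, 0.06], 'gripper_width': 0.093}
```

View pics/side0.png

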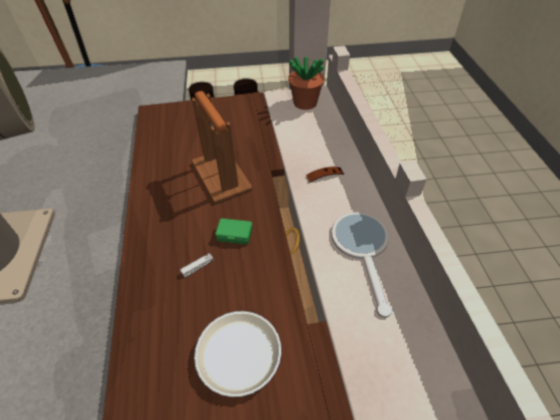

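View pics/top0.png

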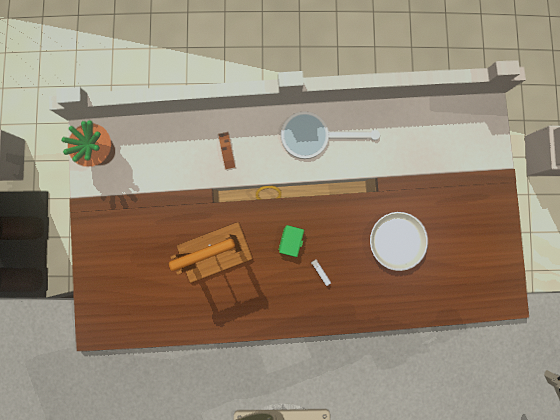

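View pics/wrist0.png

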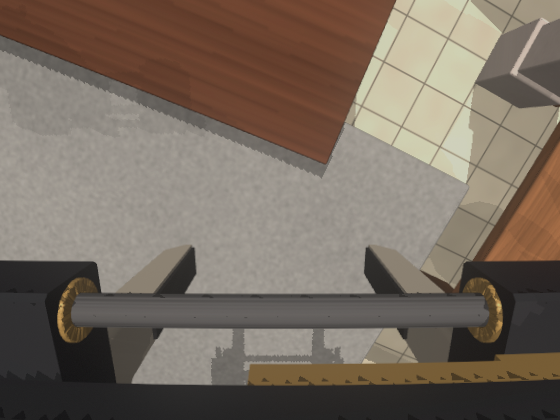

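The top view shows the stand and orange crossbar around (205,255), pill box (291,241), clipper (320,273), dish (399,241), slot with bangle about (270,191), hair clip (227,150) and mirror (305,135). The side view shows the same things, with the bangle at (293,240) and crossbar at (212,110).

Run:
```python
from h import *
top=cap('top');side=cap('side')
cv2.imwrite('pics/topz_slot.png',cv2.resize(top['img'][165:215,190:400],None,fx=3.8,fy=3.8,interpolation=cv2.INTER_CUBIC))
cv2.imwrite('pics/topz_st.png',cv2.resize(top['img'][215:325,160:280],None,fx=5,fy=5,interpolation=cv2.INTER_CUBIC))
cv2.imwrite('pics/sidez_st.png',cv2.resize(side['img'][85:210,150:270],None,fx=4.7,fy=4.7,interpolation=cv2.INTER_CUBIC))
cv2.imwrite('pics/sidez_slot.png',cv2.resize(side['img'][160:330,230:340],None,fx=3.5,fy=3.5,interpolation=cv2.INTER_CUBIC))
# depth checks
for n,c,pts in (('top',top,[(350,230),(350,160),(399,241),(291,241),(205,255),(320,273),(320,190)]),('side',side,[(180,300),(330,250),(238,352),(233,228),(212,110),(310,290)])):
    print(n,depthpts(c,pts).round(3).tolist())
```

```text
top [[0.516, -0.16, 0.021], [0.677, -0.164, 0.019], [0.49, -0.27, 0.026], [0.493, -0.024, 0.046], [0.468, 0.142, 0.205], [0.421, -0.089, 0.033], [0.623, -0.107, -0.115]]
side [[0.392, -0.158, 0.023], [0.67, -0.086, 0.022], [0.488, -0.264, 0.029], [0.49, -0.028, 0.045], [0.472, 0.137, 0.203], [0.637, -0.089, -0.113]]
```

Run:
```python
from h import *
import time
top=cap('top');side=cap('side')
# colours
def stats(c,u,v): print(c['img'][v,u], cv2.cvtColor(c['img'][v:v+1,u:u+1],cv2.COLOR_BGR2HSV)[0,0])
stats(top,205,255);stats(side,212,110);stats(top,270,186);stats(top,263,186);stats(side,298,240);stats(top,375,241)
```

```text
[ 55 128 196] [ 16 183 196]
[ 59 105 180] [ 11 171 180]
[ 48 142 183] [ 21 188 183]
[ 54 113 144] [ 20 159 144]
[ 51 113 155] [ 18 171 155]
[211 206 201] [105  12 211]
```

View pics/topz_slot.png

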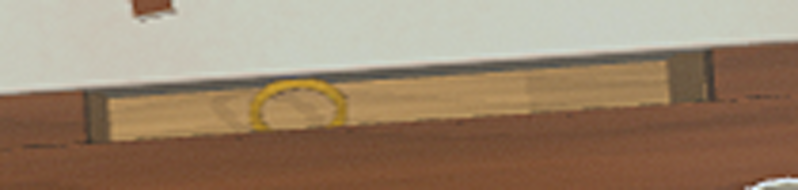

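View pics/topz_st.png

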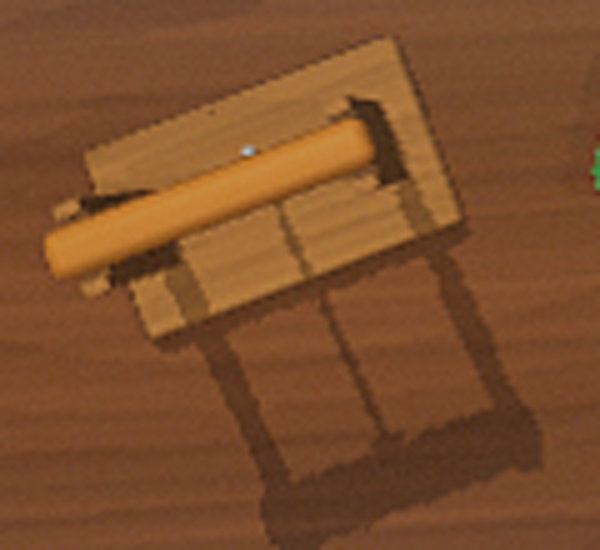

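View pics/sidez_st.png

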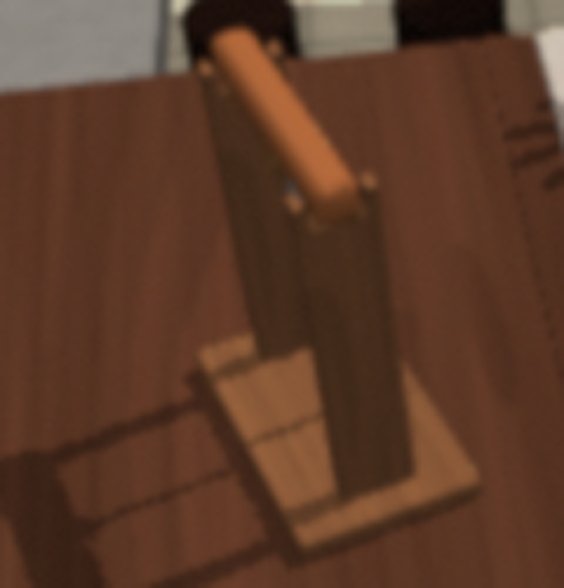

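View pics/sidez_slot.png

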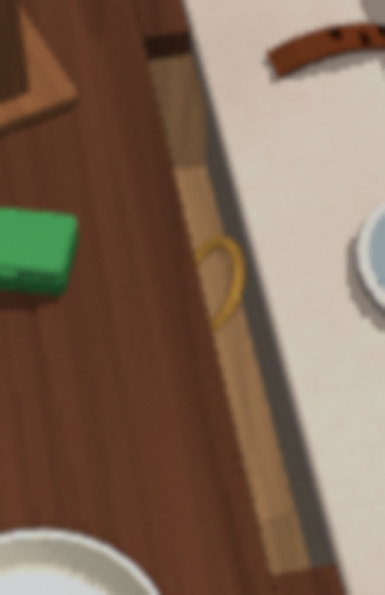

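```bash
cat > m1.py <<'E'
from h import *
top=cap('top');side=cap('side')
def grid(c):
    v,u=np.mgrid[0:420,0:560]; uv=np.c_[u.ravel(),v.ravel()]; 
    return depthpts(c,uv).reshape(420,560,3)
P={ 'top':grid(top),'side':grid(side)}
for n,c in (('top',top),('side',side)):
    p=P[n]; hsv=cv2.cvtColor(c['img'],cv2.COLOR_BGR2HSV)
    b=(p[...,2]>0.185)&(p[...,0]>0.35)&(p[...,0]<.6)&(p[...,1]>0.02)&(p[...,1]<.25)&(p[...,2]<.23)&(hsv[...,1]>150)
    q=p[b]; print(n,'bar n',b.sum(), 'z',np.percentile(q[:,2],[5,50,95]).round(4))
    q=q[q[:,2]>np.median(q[:,2])-.004]
    m=q[:,:2].mean(0); (cx,cy),(w,h),a=cv2.minAreaRect((q[:,:2]*1000).astype(np.float32)); print('  rect',cx,cy,w,h,a,'mean',m)
    g=cv2.inRange(hsv,(45,80,50),(75,255,255))>0; q=p[g&(p[...,2]>.03)]; print('  green', cv2.minAreaRect((q[:,:2]*1000).astype(np.float32)), np.median(q[:,2]))
    # dish
    d=(np.abs(p[...,2]-0.0)<.06)&(hsv[...,1]<60)&(hsv[...,2]>120)&(p[...,0]<.58)&(p[...,1]<-.17)
    cs,_=cv2.findContours(d.astype(np.uint8),cv2.RETR_EXTERNAL,cv2.CHAIN_APPROX_NONE); k=max(cs,key=cv2.contourArea)
    w=onz(c,k.reshape(-1,2),0.042); (x,y),r=cv2.minEnclosingCircle((w[:,:2]*1000).astype(np.float32)); print('  dish',x,y,r, cv2.fitEllipse((w[:,:2]*1000).astype(np.float32)))
    fl=p[k.reshape(-1,2)[:,1].astype(int),0]
    # shelf/board heights
    s=(p[...,0]>.35)&(p[...,0]<.55)&(p[...,1]>-.2)&(p[...,1]<0)&(np.abs(p[...,2]-.02)<.01); print('  shelf z',np.median(p[s][:,2]))
    s=(p[...,0]>.66)&(p[...,0]<.70)&(p[...,1]>-.2)&(p[...,1]<0)&(np.abs(p[...,2]-.02)<.01); print('  board z',np.median(p[s][:,2]))
    # slot edges: row of x where z< -0.02
    for y in np.arange(-.14,.2,.04):
        s=(np.abs(p[...,1]-y)<.01)&(p[...,2]>.012)&(p[...,2]<.032)&(p[...,0]>.55)&(p[...,0]<.7)
        xs=np.sort(p[s][:,0]); d=np.diff(xs); i=d.argmax(); print('   y',y.round(2),'edges',xs[i].round(4),xs[i+1].round(4))
tipt=onz(top,[(209.6,245)],.055); print('tip',tipt)
E
python3 m1.py
```

```text
top bar n 816 z [0.1948 0.2018 0.2051]
  rect 469.9238586425781 150.28451538085938 26.621021270751953 129.66322326660156 18.00004005432129 mean [0.46862566 0.14949739]
  green ((606.410400390625, 198.90306091308594), (548.0851440429688, 86.97811889648438), 65.57341766357422) 0.11247115847815287
  dish 226.99716186523438 -403.71533203125 271.7328796386719 ((202.93711853027344, -431.8220520019531), (262.1068420410156, 578.1289672851562), 6.892431259155273)
  shelf z 0.021326282895511195
  board z 0.021690802877186055
   y -0.14 edges 0.5988 0.6317
   y -0.1 edges 0.5968 0.6294
   y -0.06 edges 0.5949 0.6268
   y -0.02 edges 0.593 0.625
   y 0.02 edges 0.5887 0.6224
   y 0.06 edges 0.5867 0.6188
   y 0.1 edges 0.5847 0.6169
   y 0.14 edges 0.5827 0.6149
   y 0.18 edges 0.5579 0.5599
side bar n 597 z [0.1893 0.2022 0.2047]
  rect 466.78558349609375 146.19541931152344 18.871610641479492 129.4983367919922 20.601350784301758 mean [0.46806544 0.13963944]
  green ((553.9228515625, -17.908233642578125), (990.0792236328125, 181.58143615722656), 77.14726257324219) 0.046609624328807664
  dish 204.25857543945312 -265.16796875 114.08541107177734 ((214.645263671875, -257.87744140625), (147.36639404296875, 192.2079620361328), 58.022701263427734)
  shelf z 0.022397852475294577
  board z 0.02247888566487144
   y -0.14 edges 0.5973 0.6288
   y -0.1 edges 0.5948 0.6263
   y -0.06 edges 0.5924 0.6238
   y -0.02 edges 0.5899 0.6215
   y 0.02 edges 0.5876 0.6189
   y 0.06 edges 0.5859 0.6172
   y 0.1 edges 0.5829 0.6145
   y 0.14 edges 0.5971 0.6123
   y 0.18 edges 0.6713 0.6728
tip [[0.4854306  0.15398208 0.055     ]]
```

```bash
cat > m2.py <<'E'
from h import *
top=cap('top');side=cap('side')
def grid(c):
    v,u=np.mgrid[0:420,0:560]; return depthpts(c,np.c_[u.ravel(),v.ravel()]).reshape(420,560,3)
for n,c in (('top',top),('side',side)):
    p=grid(c);hsv=cv2.cvtColor(c['img'],cv2.COLOR_BGR2HSV)
    # bar: colour mask near, top-face rays onto z=.204
    roi=np.zeros((420,560),bool)
    if n=='top': roi[230:275,165:240]=1
    else: roi[88:135,190:235]=1
    lo=(9,150,150) if n=='top' else (5,140,110)
    b=(cv2.inRange(hsv,lo,(24,255,255))>0)&roi&(p[...,2]>.19)
    v,u=np.nonzero(b); w=onz(c,np.c_[u,v],.204)[:,:2]
    m=w.mean(0);U,S,V=np.linalg.svd(w-m,full_matrices=False);a=V[0]*np.sign(V[0][1]);t=(w-m)@a
    print(n,'bar',b.sum(),'axis yaw',np.degrees(np.arctan2(-a[0],a[1])).round(2),'ctr',(m+a*(t.max()+t.min())/2).round(4),'len',np.ptp(t).round(4))
    # bangle
    g=(p[...,2]<-.03)&(p[...,2]>-.108)&(p[...,0]>.58)&(p[...,0]<.66)&(np.abs(p[...,1]-.02)<.06)&(cv2.inRange(hsv,(15,150,80),(32,255,255))>0)
    v,u=np.nonzero(g); q=p[g]; print('  bangle n',g.sum(),'u',u.min(),u.max(),'v',v.min(),v.max(),'y',q[:,1].min().round(4),q[:,1].max().round(4),'z',q[:,2].min().round(4),q[:,2].max().round(4),'x',q[:,0].min().round(4),q[:,0].max().round(4))
    w=onz(c,np.c_[u,v],-.0846); print('  rays y range',w[:,1].min().round(4),w[:,1].max().round(4))
    # dish: white px contour around rim z .042
    d=(cv2.inRange(hsv,(0,0,110),(180,70,255))>0)&(p[...,0]<.58)&(p[...,0]>.4)&(p[...,1]<-.19)&(p[...,1]>-.36)&(p[...,2]>.015)
    v,u=np.nonzero(d); h=cv2.convexHull(np.c_[u,v].astype(np.float32)).reshape(-1,2)
    w=onz(c,h,.042);print('  dish rim',cv2.fitEllipse((w[:,:2]*1000).astype(np.float32)), 'floor z',np.median(p[d&(np.hypot(p[...,0]-.49,p[...,1]+.268)<.03)][:,2]))
E
python3 m2.py
```

```text
top bar 669 axis yaw 20.34 ctr [0.4696 0.1499] len 0.1267
  bangle n 104 u 256 280 v 186 199 y -0.0033 0.057 z -0.1005 -0.0551 x 0.599 0.6307
  rays y range -0.0033 0.057
  dish rim ((490.8275146484375, -265.10162353515625), (131.25604248046875, 131.9027862548828), 3.643617868423462) floor z 0.02623426817189556
side bar 375 axis yaw 20.34 ctr [0.4676 0.1422] len 0.1306
  bangle n 125 u 286 299 v 228 254 y -0.0098 0.0562 z -0.0902 -0.0561 x 0.6023 0.6283
  rays y range -0.0109 0.0627
  dish rim ((488.6003112792969, -266.6388854980469), (132.44198608398438, 132.86013793945312), 60.49602508544922) floor z 0.027709252952296537
```

```bash
python3 -m creep '[0,0,-11,0,0,0,9.3, -10,-9,-11,0,0,-0.2,9.3, -53.5,-48.8,-11,0,0,-1.485,9.3, -53.5,-48.8,-11,0,0,-1.485,9.3, -53.5,-48.8,-11,0,0,-1.485,9.3, -53.5,-48.8,-11,0,0,-1.485,9.3, -53.5,-48.8,-11,0,0,-1.485,9.3, -53.5,-48.8,-11,0,0,-1.485,9.3, -53.5,-48.8,-11,0,0,-1.485,9.3, -53.5,-48.8,-11,0,0,-1.485,9.3]' 30
```

```text
time_s: 1.8
eef_pos: [0.4205, -0.0077, 0.3225]
tcp_rot: [[0.937, 0.348, 0.002], [0.348, -0.937, -0.0], [0.001, 0.001, -1.0]]
force: [-0.1, 0.0, -0.7]
gripper_width: 0.0932
```

```bash
python3 -m creep '[3,-4,0,0,0,0,7, 7,-9,0,0,0,0,6, 10,-13,0,0,0,0,6, 10,-13,0,0,0,0,6]'
python3 - <<'E'
from h import *
w=cap('wrist','wrist1.png');cap('side','side1.png')
E
```

```text
time_s: 2.3
eef_pos: [0.4689, 0.1521, 0.322]
tcp_rot: [[0.936, 0.352, 0.0], [0.352, -0.936, 0.0], [0.0, 0.0, -1.0]]
force: [0.1, -1.0, 1.2]
gripper_width: 0.061
```

View pics/wrist1.png

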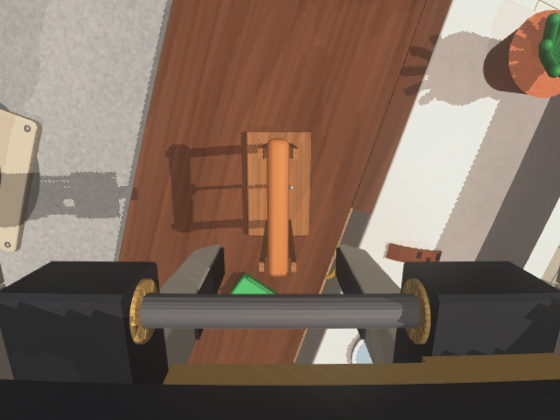

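View pics/side1.png

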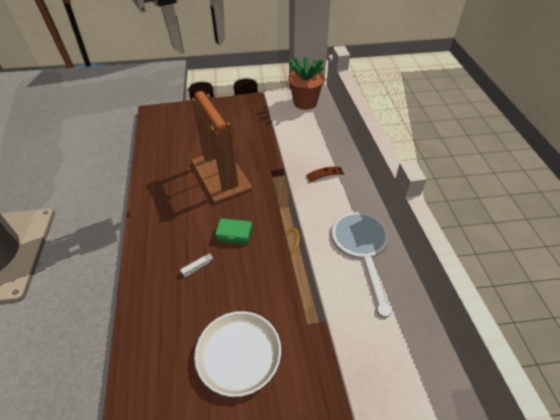

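The wrist picture shows the crossbar upright from (279,138) to (277,275), and the J tip as a pale dot at (292,187). In the side view nothing has moved.

Run:
```python
from h import *
w=cap('wrist');top=cap('top')
cv2.imwrite('pics/wz1.png',cv2.resize(w['img'][125:285,235:325],None,fx=3.7,fy=3.7,interpolation=cv2.INTER_CUBIC))
hsv=cv2.cvtColor(w['img'],cv2.COLOR_BGR2HSV)
v,u=np.mgrid[0:420,0:560]; p=depthpts(w,np.c_[u.ravel(),v.ravel()]).reshape(420,560,3)
b=(p[...,2]>.188)&(p[...,2]<.22)&(u>255)&(u<300)&(v>125)&(v<285)
vv,uu=np.nonzero(b);print('rows',vv.min(),vv.max(),'z med',np.percentile(p[b][:,2],[10,50,90]))
q=onz(w,np.c_[uu,vv],.204)[:,:2];m=q.mean(0);V=np.linalg.svd(q-m,full_matrices=False)[2];a=V[0]*np.sign(V[0][1]);t=(q-m)@a
c=m+a*(t.max()+t.min())/2
print('yaw',np.degrees(np.arctan2(-a[0],a[1])),'ctr',c,'len',np.ptp(t),'wid',np.ptp((q-m)@[a[1],-a[0]]))
# tip pixel: brightest low-saturation near (292,187)
r=hsv[180:195,285:300]; k=np.argmax(r[...,2].astype(int)-r[...,1]); tv,tu=180+k//15,285+k%15; print('tip px',tu,tv)
T,e=tri(w,[(tu,tv)],top,[(209.6,245)]); print('tip tri',T,e)
T=onz(w,[(tu,tv)],.055)[0];print('tip z.055 wrist',T,'top',onz(top,[(209.6,245)],.055))
a2=np.array([a[1],-a[0]]);d=T[:2]-c;print('tip rel handle x,y',d@a2,d@a)
```

```text
rows 135 273 z med [0.19863504 0.20357066 0.20494926]
yaw 20.270864632025184 ctr [0.46818154 0.15166755] len 0.12736327227482927 wid 0.035001873778125955
tip px 292 185
tip tri [0.48572449 0.15465844 0.05090073] 0.000673515785612923
tip z.055 wrist [0.48567207 0.15531362 0.055     ] top [[0.4854306  0.15398208 0.055     ]]
tip rel handle x,y 0.017670477061203078 -0.0026394957680770785
```

View pics/wz1.png

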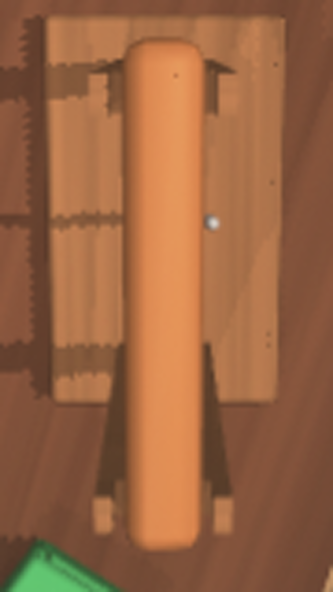

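```bash
python3 -m creep '[0,0.1,5,0,0,0,6, 0,0.1,10,0,0,0,6, 0,0.1,13.5,0,0,0,6, 0,0.1,14.7,0,0,0,6, 0,0.1,14.7,0,0,0,6]'
python3 - <<'E'
from h import *
cap('side','side2.png')
E
python3 -m creep '[0,0,0,0,0,0,3, 0,0,0,0,0,0,1.5, 0,0,0,0,0,0,1.5, 0,0,0,0,0,0,1.5]' 40
```

```text
time_s: 3.12
eef_pos: [0.4696, 0.1462, 0.176]
tcp_rot: [[0.938, 0.346, 0.002], [0.346, -0.938, -0.001], [0.001, 0.001, -1.0]]
force: [0.3, -0.2, -0.2]
gripper_width: 0.0598
time_s: 3.68
eef_pos: [0.4704, 0.1467, 0.1774]
tcp_rot: [[0.938, 0.346, 0.004], [0.346, -0.938, -0.0], [0.003, 0.002, -1.0]]
force: [-0.1, -0.0, -0.3]
gripper_width: 0.0244
```

```bash
python3 -m creep '[0,0,0,0,0,0,1.5, 0,0,0,0,0,0,1.5]' 45
python3 - <<'E'
from h import *
cap('side','side2b.png')
E
```

```text
time_s: 3.92
eef_pos: [0.4703, 0.1467, 0.1773]
tcp_rot: [[0.938, 0.346, 0.003], [0.347, -0.938, -0.0], [0.003, 0.002, -1.0]]
force: [-0.4, -0.2, 0.1]
gripper_width: 0.0197
```

View pics/side2b.png

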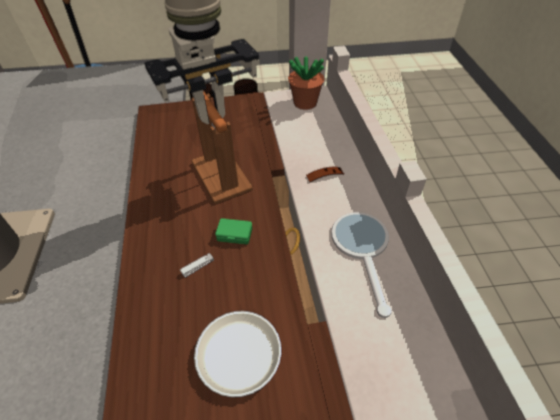

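```bash
python3 -m creep '[0,0,-1,0,0,0,1.5, 0,0,-5,0,0,0,1.5, 0,0,-10,0,0,0,1.5, 0,0,-14,0,0,0,1.5, 0,0,-17,0,0,0,1.5, 2,3,-17.5,0,0,0.05,1.5, 4,8,-17,0,0,0.15,1.5, 6,13,-17,0,0,0.25,1.5, 7.4,16.1,-17,0,0,0.297,1.5,7.4,16.1,-17,0,0,0.297,1.5]'
python3 - <<'E'
from h import *
cap('side','side3.png');cap('top','top3.png');cap('wrist','wrist3.png');s=bot.sense();print(s['eef_pos'],s['tcp_rot'],s['force'])
E
```

```text
time_s: 5.22
eef_pos: [0.5957, 0.0193, 0.3472]
tcp_rot: [[0.999, 0.054, 0.002], [0.054, -0.999, -0.001], [0.002, 0.001, -1.0]]
force: [-0.1, 0.2, -1.6]
gripper_width: 0.0194
[0.59453589 0.0219335  0.34815156] [[ 9.98330151e-01  5.76632042e-02  3.44456481e-03]
 [ 5.76635006e-02 -9.98336076e-01  1.32863493e-05]
 [ 3.43959945e-03  1.85361502e-04 -9.99994067e-01]] [ 0.13352298 -0.41439116 -1.45993989]
```

View pics/side3.png

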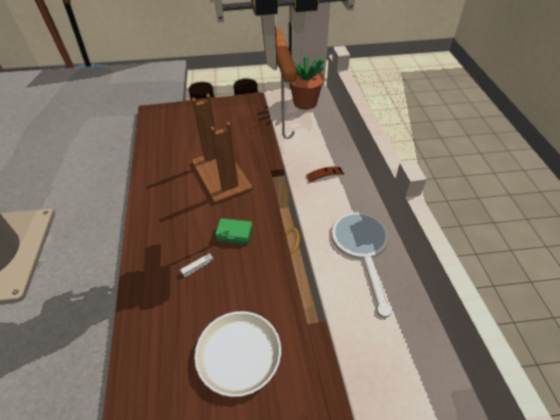

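View pics/wrist3.png

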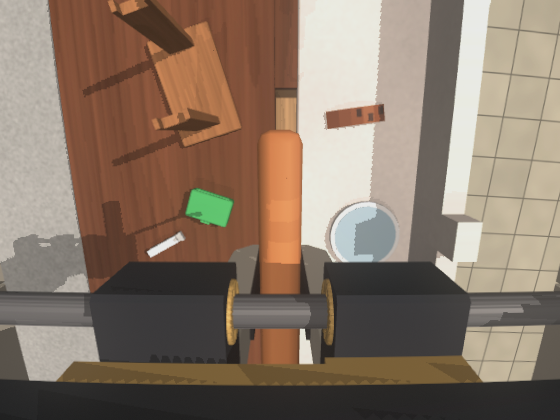

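```bash
cat > hk.py <<'E'
from h import *
import sys
side=cap('side');top=cap('top');s=bot.sense();T=np.array(s['eef_pos']);R=np.array(s['tcp_rot'])
v,u=np.mgrid[0:420,0:560]; p=depthpts(side,np.c_[u.ravel(),v.ravel()]).reshape(420,560,3)
# points near the hook: in tool coordinates
q=(p-T)@R   # tool x,y,z
b=(np.abs(q[...,0]-.008)<.03)&(np.abs(q[...,1])<.06)&(q[...,2]>.01)&(q[...,2]<.145)&(side['range_z']>0)
vv,uu=np.nonzero(b);print('n',len(vv))
Q=q[b]
for z0 in np.arange(.02,.14,.012):
    k=(Q[:,2]>=z0)&(Q[:,2]<z0+.012)
    if k.sum(): print(z0.round(3),k.sum(),'tool x',np.median(Q[k,0]).round(4),Q[k,0].max().round(4),'y',np.median(Q[k,1]).round(4), 'px',np.median(uu[k]),np.median(vv[k]))
print('T',T.round(4))
v0,v1,u0,u1=[int(a) for a in sys.argv[2:6]] if len(sys.argv)>2 else (20,150,250,320)
cv2.imwrite('pics/'+sys.argv[1],cv2.resize(side['img'][v0:v1,u0:u1],None,fx=4.5,fy=4.5,interpolation=cv2.INTER_CUBIC))
E
python3 hk.py hk3.png
```

```text
n 233
0.02 22 tool x -0.0021 -0.0 y 0.0006 px 281.0 80.5
0.032 27 tool x -0.0007 0.0015 y 0.0007 px 282.0 87.0
0.044 26 tool x -0.0011 0.0013 y 0.001 px 282.0 94.0
0.056 19 tool x -0.001 0.0008 y 0.0009 px 282.0 101.0
0.068 19 tool x -0.0011 0.0009 y 0.0008 px 282.0 107.0
0.08 19 tool x -0.0014 0.0005 y 0.0014 px 282.0 114.0
0.092 19 tool x -0.0015 0.0002 y 0.0016 px 282.0 120.0
0.104 17 tool x -0.0017 0.0003 y 0.0014 px 282.0 126.0
0.116 34 tool x 0.0008 0.0174 y 0.0014 px 283.5 132.0
0.128 26 tool x 0.0077 0.0155 y 0.0013 px 287.5 135.0
T [0.5945 0.0223 0.3484]
```

View pics/hk3.png

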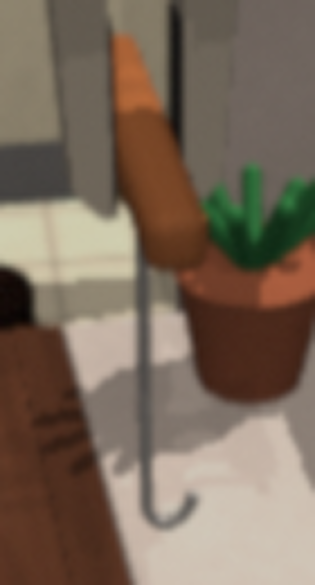

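```bash
cat > sl.py <<'E'
from h import *
for n in ('side','top'):
    c=cap(n)
    v,u=np.mgrid[0:420,0:560]; p=depthpts(c,np.c_[u.ravel(),v.ravel()]).reshape(420,560,3)
    low=((p[...,2]<.0)&(p[...,2]>-.2)&(p[...,0]>.5)&(p[...,0]<.7))
    A=[];B=[]
    if n=='side':
        for r in range(182,315):
            us=np.nonzero(low[r,240:340])[0]+240
            if len(us)<5: continue
            A.append((us.min()-.5,r));B.append((us.max()+.5,r))
    else:
        for cc in range(225,365):
            vs=np.nonzero(low[170:215,cc])[0]+170
            if len(vs)<4: continue
            A.append((cc,vs.max()+.5));B.append((cc,vs.min()-.5))
    for k,E in (('shelf',A),('board',B)):
        w=onz(c,E,.022); f=np.polyfit(w[:,1],w[:,0],1)
        for _ in range(3):
            r=w[:,0]-np.polyval(f,w[:,1]); g=np.abs(r)<max(2*np.std(r),.0008); f=np.polyfit(w[g,1],w[g,0],1)
        print(n,k,'yaw',np.degrees(np.arctan(-f[0])).round(2),'x at y=.026',np.polyval(f,.026).round(4),'n',g.sum(),'rms',np.std(w[g,0]-np.polyval(f,w[g,1])).round(5))
E
python3 sl.py
```

```text
side shelf yaw 3.39 x at y=.026 0.5872 n 132 rms 0.00055
side board yaw 3.42 x at y=.026 0.616 n 133 rms 0.00055
top shelf yaw 3.52 x at y=.026 0.5894 n 53 rms 0.00064
top board yaw 3.36 x at y=.026 0.6189 n 46 rms 0.00247
```

```bash
python3 -m creep '[0,-0.2,4,0,0,0,1.5, 0.05,-0.4,9,0,0,0,1.5, 0.05,-0.4,14,0,0,0,1.5, 0.05,-0.4,17.5,0,0,0,1.5, 0.05,-0.4,17.5,0,0,0,1.5, 0.05,-0.4,17.5,0,0,0,1.5]' && python3 hk.py hk4.png 120 260 230 340
```

```text
time_s: 6.32
eef_pos: [0.5964, 0.0265, 0.1755]
tcp_rot: [[0.998, 0.059, 0.007], [0.059, -0.998, -0.0], [0.007, 0.001, -1.0]]
force: [0.3, 0.4, -0.8]
gripper_width: 0.0197
n 109
0.02 1 tool x -0.0042 -0.0042 y -0.0015 px 282.0 165.0
0.032 5 tool x -0.004 -0.0025 y -0.0015 px 282.0 168.0
0.044 10 tool x -0.0021 -0.0008 y 0.0004 px 283.5 173.0
0.056 10 tool x -0.0024 -0.001 y 0.0005 px 283.5 178.0
0.068 7 tool x -0.0033 -0.0014 y 0.0006 px 283.0 182.0
0.08 10 tool x -0.0019 -0.0013 y 0.001 px 284.0 186.5
0.092 13 tool x -0.0017 0.0007 y 0.0001 px 284.0 191.0
0.104 13 tool x -0.0023 0.0002 y 0.0003 px 284.0 195.0
0.116 23 tool x 0.0078 0.0167 y 0.0005 px 289.0 199.0
0.128 17 tool x 0.0056 0.0164 y 0.001 px 288.0 202.0
T [0.5971 0.0263 0.1763]
```

View pics/hk4.png

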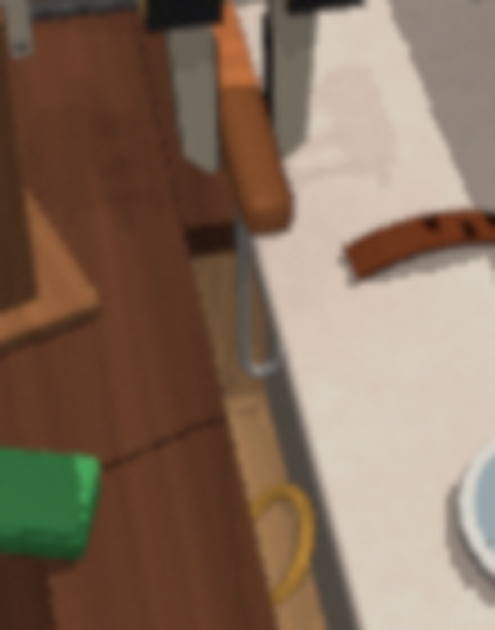

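```bash
python3 -m creep '[-0.25,0,0,0,0,0,1.5, -0.25,0,1,0,0,0,1.5, -0.25,0,3,0,0,0,1.5, -0.25,0,5,0,0,0,1.5, -0.25,0,6,0,0,0,1.5, -0.25,0,6,0,0,0,1.5]' && python3 hk.py hk5.png 160 290 230 340
```

```text
time_s: 7.18
eef_pos: [0.594, 0.0262, 0.1144]
tcp_rot: [[0.998, 0.058, 0.005], [0.058, -0.998, -0.0], [0.005, 0.001, -1.0]]
force: [-0.5, -1.7, -0.8]
gripper_width: 0.0199
n 706
0.044 6 tool x -0.0037 -0.0019 y 0.0006 px 282.0 196.0
0.056 8 tool x -0.0031 -0.0019 y 0.0003 px 282.5 199.5
0.068 8 tool x -0.0033 -0.0019 y -0.0002 px 282.5 203.5
0.08 15 tool x -0.0028 0.0355 y 0.001 px 283.0 208.0
0.092 593 tool x 0.0232 0.0379 y 0.0057 px 294.0 212.0
0.104 42 tool x 0.0231 0.0235 y 0.0009 px 294.0 215.5
0.116 18 tool x -0.0009 0.0163 y 0.001 px 284.0 219.0
0.128 16 tool x 0.0053 0.0118 y 0.001 px 287.0 221.5
T [0.5953 0.0261 0.1165]
```

View pics/hk5.png

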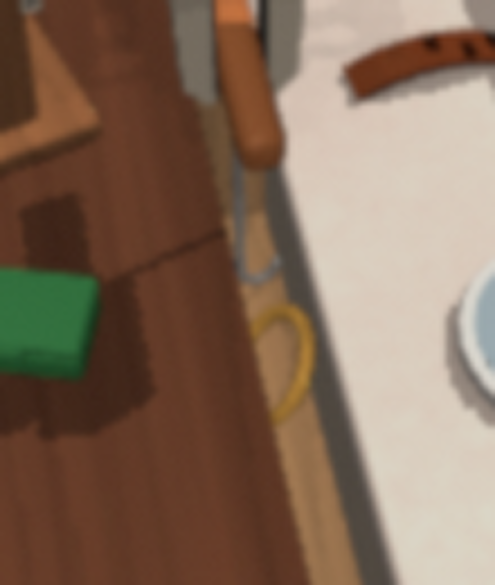

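```bash
python3 -m creep '[-0.05,0,1.5,0,0,0,1.5, -0.05,0,3,0,0,0,1.5, -0.05,0,4.5,0,0,0,1.5, -0.05,0,4.5,0,0,0,1.5]'; python3 -m creep '[0,0,1,0,0,0,1.5, 0,0,2,0,0,0,1.5, 0,0,3,0,0,0,1.5, 0,0,3,0,0,0,1.5]'; python3 hk.py hk6.png 180 310 230 340
```

```text
time_s: 7.78
eef_pos: [0.5935, 0.0262, 0.069]
tcp_rot: [[0.998, 0.059, 0.005], [0.059, -0.998, -0.0], [0.005, 0.001, -1.0]]
force: [-0.3, 0.1, -1.6]
gripper_width: 0.0197
time_s: 8.28
eef_pos: [0.5927, 0.0262, 0.0377]
tcp_rot: [[0.998, 0.059, 0.003], [0.059, -0.998, -0.0], [0.003, 0.0, -1.0]]
force: [0.1, -0.1, -1.8]
gripper_width: 0.0196
n 714
0.02 37 tool x 0.0257 0.0283 y 0.0295 px 298.0 221.0
0.032 10 tool x 0.0257 0.026 y 0.0085 px 296.0 216.5
0.08 16 tool x 0.0354 0.0358 y -0.0006 px 299.0 229.5
0.092 95 tool x 0.032 0.0359 y 0.0082 px 298.0 235.0
0.104 76 tool x 0.0253 0.0359 y 0.0223 px 296.0 243.0
0.116 67 tool x 0.0166 0.0356 y 0.0116 px 293.0 242.0
0.128 35 tool x 0.0351 0.0356 y 0.0225 px 300.0 248.0
T [0.5936 0.0261 0.039 ]
```

View pics/hk6.png

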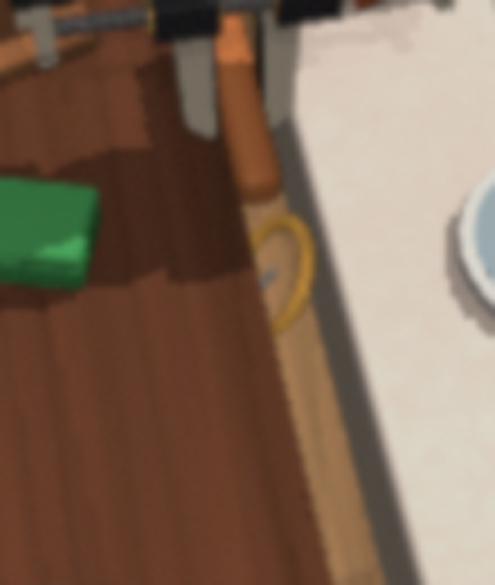

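```bash
python3 -m creep '[0.6,0,0,0,0,0,1.5, 1.2,0,0,0,0,0,1.5, 1.2,0.8,0,0,0,0,1.5, 1.2,1.6,0,0,0,0,1.5, 1.2,1.6,0,0,0,0,1.5]'; python3 hk.py hk7.png 180 310 230 340
```

```text
time_s: 9.0
eef_pos: [0.6065, 0.0099, 0.039]
tcp_rot: [[0.998, 0.057, 0.005], [0.057, -0.998, -0.0], [0.004, 0.001, -1.0]]
force: [0.1, 0.7, 0.2]
gripper_width: 0.0197
n 697
0.02 16 tool x 0.0139 0.0148 y 0.0449 px 301.0 233.5
0.032 4 tool x 0.0139 0.0141 y 0.0378 px 300.5 234.0
0.044 7 tool x -0.0026 -0.0008 y 0.0013 px 289.0 227.0
0.056 6 tool x -0.0015 -0.0004 y 0.0009 px 289.5 230.0
0.068 6 tool x -0.0017 -0.0007 y 0.0019 px 289.5 233.0
0.08 16 tool x 0.0233 0.0237 y 0.0028 px 300.0 237.0
0.092 80 tool x 0.0192 0.024 y 0.0019 px 298.0 239.0
0.104 64 tool x 0.0147 0.0239 y 0.0135 px 297.5 246.0
0.116 65 tool x 0.0029 0.0238 y 0.0159 px 293.0 250.0
0.128 34 tool x 0.0233 0.0238 y 0.0145 px 301.5 252.5
T [0.6064 0.0106 0.0391]
```

View pics/hk7.png

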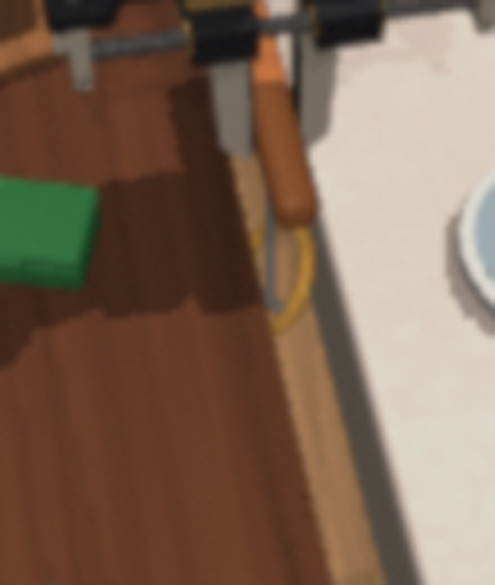

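```bash
python3 -m creep '[0.2,0,0,0,0,0,1.5, 0.2,0,0,0,0,0,1.5]';python3 -m creep '[0.15,0,0,0,0,0,1.5, 0.15,0,0,0,0,0,1.5]'
python3 - <<'E'
from h import *
for i in range(3): print(bot.sense()['force'].round(2) if hasattr(bot.sense()['force'],'round') else bot.sense()['force'], bot.sense()['eef_pos'])
E
```

```text
time_s: 9.35
eef_pos: [0.6086, 0.0109, 0.0391]
tcp_rot: [[0.998, 0.058, 0.005], [0.058, -0.998, -0.0], [0.005, 0.0, -1.0]]
force: [-0.1, 0.2, -1.6]
gripper_width: 0.0194
time_s: 9.6
eef_pos: [0.6102, 0.0111, 0.0392]
tcp_rot: [[0.998, 0.058, 0.005], [0.058, -0.998, -0.0], [0.005, 0.0, -1.0]]
force: [-1.3, -0.8, -0.6]
gripper_width: 0.0194
[-1.31 -0.77 -0.6 ] [0.61021851 0.01108705 0.03917465]
[-1.31 -0.77 -0.6 ] [0.61021851 0.01108705 0.03917465]
[-1.31 -0.77 -0.6 ] [0.61021851 0.01108705 0.03917465]
```

```bash
python3 -m creep '[0.1,0,0,0,0,0,1.5, 0.1,0,0,0,0,0,1.5]'; python3 hk.py hk8.png 180 310 230 340
```

```text
time_s: 9.85
eef_pos: [0.6111, 0.0112, 0.0391]
tcp_rot: [[0.998, 0.058, 0.005], [0.058, -0.998, -0.0], [0.005, 0.0, -1.0]]
force: [-0.1, 0.2, -1.1]
gripper_width: 0.0198
n 660
0.02 12 tool x 0.0091 0.0098 y 0.0435 px 301.0 234.5
0.032 6 tool x 0.003 0.0091 y 0.0185 px 295.5 227.5
0.044 6 tool x -0.0018 -0.0006 y 0.0003 px 291.5 225.5
0.056 7 tool x -0.0026 -0.0008 y 0.0007 px 291.0 229.0
0.068 6 tool x -0.0018 -0.0007 y 0.0017 px 291.5 232.0
0.08 17 tool x -0.0005 0.019 y 0.0021 px 292.0 237.0
0.092 81 tool x 0.0153 0.0194 y 0.0008 px 298.0 238.0
0.104 75 tool x 0.0083 0.0192 y 0.0123 px 297.0 245.0
0.116 74 tool x 0.0007 0.019 y 0.0085 px 293.0 248.5
0.128 26 tool x 0.0186 0.019 y 0.0291 px 303.0 256.5
T [0.6111 0.0111 0.0391]
```

View pics/hk8.png

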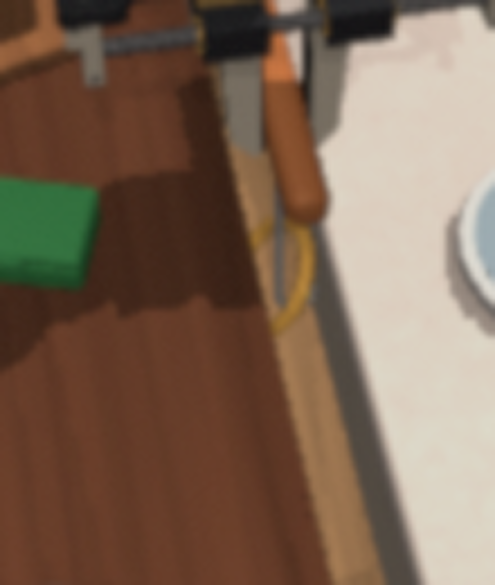

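```bash
for i in 1 ; do python3 -m creep '[0.1,0,0,0,0,0,1.5, 0.1,0,0,0,0,0,1.5]' | grep -E 'eef|force'; done; python3 -m creep '[0.1,0,0,0,0,0,1.5, 0.1,0,0,0,0,0,1.5]' | grep -E 'eef|force'
```

```text
eef_pos: [0.6118, 0.0112, 0.039]
force: [-2.8, -0.2, -0.1]
eef_pos: [0.6123, 0.0112, 0.0387]
force: [-2.6, -0.0, -0.5]
```

```bash
python3 -m creep '[0,0.2,0,0,0,0,1.5, 0,0.4,0,0,0,0,1.5, 0,0.4,-0.5,0,0,0,1.5, 0,0.4,-1,0,0,0,1.5, 0,0.4,-1,0,0,0,1.5]'; python3 hk.py hk9.png 180 310 230 340
```

```text
time_s: 11.08
eef_pos: [0.6128, 0.0071, 0.0496]
tcp_rot: [[0.998, 0.058, 0.003], [0.058, -0.998, -0.0], [0.003, 0.001, -1.0]]
force: [-4.5, -0.3, 0.7]
gripper_width: 0.0199
n 683
0.02 357 tool x 0.0265 0.038 y 0.0308 px 308.0 226.0
0.032 23 tool x 0.0078 0.0081 y 0.0399 px 301.0 234.0
0.044 9 tool x -0.001 0.0078 y 0.0013 px 293.0 224.0
0.056 8 tool x -0.0017 -0.0006 y 0.0011 px 292.5 227.5
0.068 6 tool x -0.0017 -0.0007 y 0.0014 px 292.5 231.0
0.08 7 tool x -0.0025 -0.0006 y 0.0014 px 292.0 234.0
0.092 23 tool x 0.0175 0.018 y 0.0021 px 301.0 239.0
0.104 96 tool x 0.0131 0.0181 y -0.0028 px 298.0 239.0
0.116 87 tool x 0.0052 0.018 y 0.0072 px 296.0 245.0
0.128 56 tool x -0.0005 0.0179 y 0.0127 px 293.5 251.0
T [0.6126 0.0072 0.049 ]
```

View pics/hk9.png

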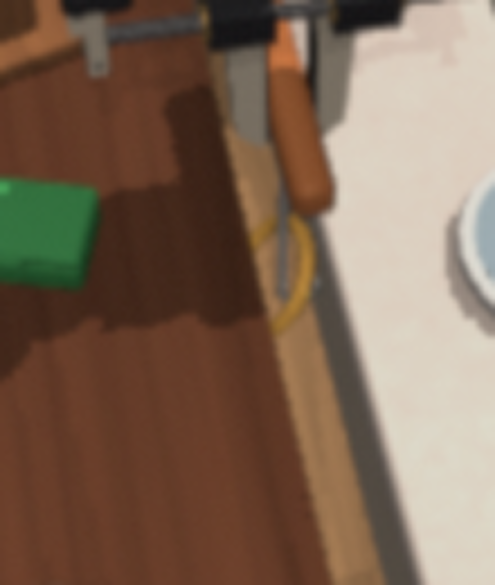

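The J tip now shows on the window side of the ring bar at zoom (318,283), i.e. pixel (301,243): it is behind the bar.

```bash
python3 -m creep '[-0.05,0,-0.4,0,0,0,1.5, -0.05,0,-0.8,0,0,0,1.5, -0.05,0,-0.8,0,0,0,1.5]'; python3 hk.py hk10.png 170 300 230 340
```

```text
time_s: 11.55
eef_pos: [0.6124, 0.0071, 0.0577]
tcp_rot: [[0.998, 0.058, 0.004], [0.058, -0.998, -0.0], [0.004, 0.001, -1.0]]
force: [-2.4, -0.1, -0.0]
gripper_width: 0.0194
n 673
0.032 385 tool x 0.0263 0.0378 y 0.0298 px 308.0 226.0
0.044 22 tool x 0.0079 0.0085 y 0.0289 px 300.0 229.5
0.056 7 tool x -0.0024 -0.0005 y 0.001 px 292.0 225.0
0.068 7 tool x -0.0005 -0.0003 y 0.0006 px 293.0 228.0
0.08 7 tool x -0.0024 -0.0004 y 0.0012 px 292.0 232.0
0.092 8 tool x -0.0015 -0.0003 y 0.0017 px 292.5 235.5
0.104 55 tool x 0.0163 0.0181 y -0.0066 px 298.0 237.0
0.116 100 tool x 0.012 0.0183 y 0.0017 px 297.0 242.0
0.128 59 tool x 0.0039 0.0182 y 0.0119 px 294.0 249.0
T [0.6123 0.0071 0.0573]
```

View pics/hk10.png

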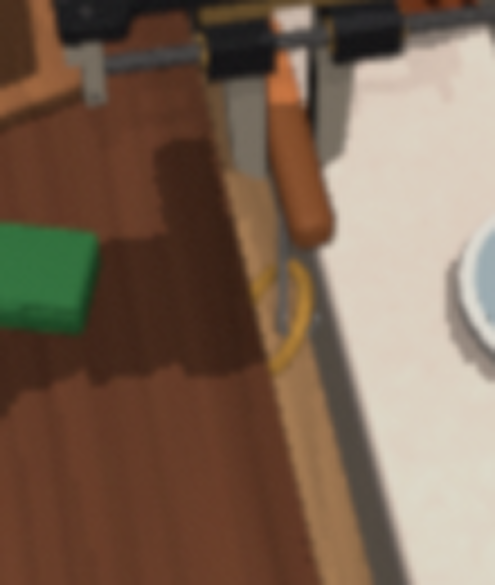

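```bash
python3 -m creep '[-0.2,0,-0.5,0,0,0,1.5, -0.4,0,-1,0,0,0,1.5, -0.8,0,-1.5,0,0,0,1.5, -1.2,0,-2,0,0,0,1.5, -1.5,0,-2.5,0,0,0,1.5, -1.5,0,-2.5,0,0,0,1.5]'; python3 hk.py hk11.png 150 280 230 340
```

```text
time_s: 12.4
eef_pos: [0.5974, 0.0062, 0.0829]
tcp_rot: [[0.998, 0.058, 0.004], [0.058, -0.998, -0.0], [0.004, 0.001, -1.0]]
force: [-0.2, -0.3, -1.4]
gripper_width: 0.0199
n 791
0.032 1 tool x -0.0021 -0.0021 y 0.001 px 285.0 212.0
0.044 4 tool x -0.0022 -0.0021 y 0.001 px 285.0 214.5
0.056 584 tool x 0.0231 0.038 y 0.0097 px 296.0 220.0
0.068 34 tool x 0.0231 0.0236 y 0.0199 px 299.0 225.5
0.08 8 tool x -0.0013 -0.0002 y 0.0009 px 285.5 225.5
0.092 6 tool x -0.0015 -0.0005 y 0.0012 px 285.5 229.0
0.104 6 tool x -0.0008 -0.0006 y 0.0014 px 286.0 232.5
0.116 59 tool x 0.0071 0.0171 y 0.0014 px 290.0 236.0
0.128 62 tool x 0.0325 0.0332 y 0.0179 px 296.5 244.0
T [0.5972 0.0063 0.0823]
```

View pics/hk11.png

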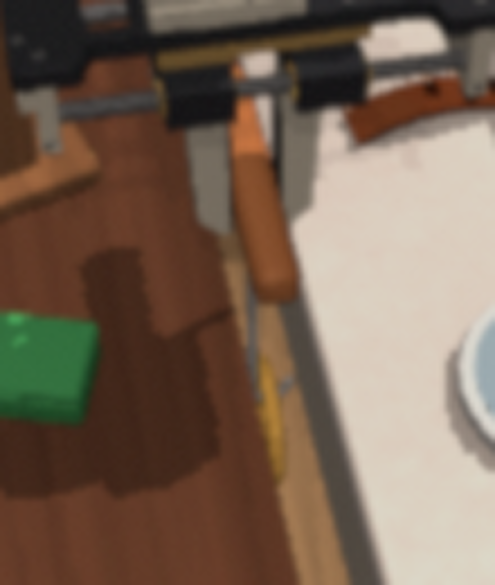

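```bash
python3 -m creep '[-0.2,0,-0.5,0,0,0,1.5, -0.2,0,-1.5,0,0,0,1.5, -0.2,0,-2.5,0,0,0,1.5, -0.2,0,-3.5,0,0,0,1.5, -0.2,0,-3.5,0,0,0,1.5]'; python3 hk.py hk12.png 120 250 230 340
```

```text
time_s: 13.12
eef_pos: [0.5962, 0.0061, 0.119]
tcp_rot: [[0.998, 0.058, 0.006], [0.058, -0.998, -0.0], [0.006, 0.001, -1.0]]
force: [0.2, -0.3, -1.5]
gripper_width: 0.0197
n 825
0.032 3 tool x -0.0019 -0.0015 y 0.001 px 284.0 199.0
0.044 8 tool x -0.0009 0.0022 y 0.0003 px 284.5 203.0
0.056 12 tool x -0.0002 0.0021 y 0.0009 px 285.0 206.0
0.068 12 tool x -0.0002 0.0022 y 0.0004 px 285.0 210.5
0.08 13 tool x -0.0005 0.002 y 0.0007 px 285.0 215.0
0.092 617 tool x -0.0081 0.038 y 0.0071 px 284.0 219.0
0.104 48 tool x 0.0249 0.0255 y 0.0025 px 297.0 223.0
0.116 73 tool x 0.0079 0.0189 y 0.0029 px 290.0 227.0
0.128 30 tool x 0.0069 0.0113 y 0.0266 px 291.0 238.0
T [0.5952 0.0061 0.1175]
```

View pics/hk12.png

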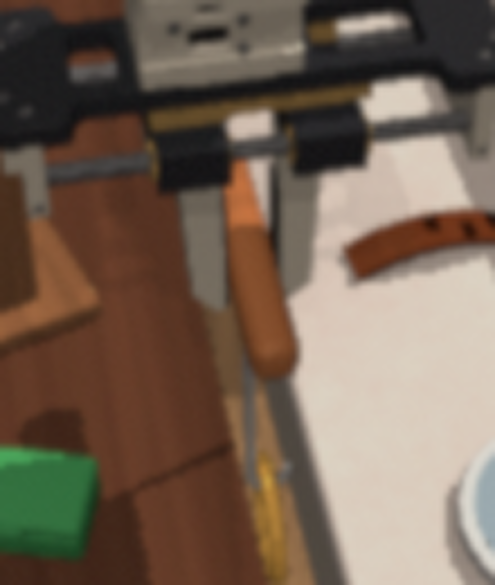

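Ring hangs freely on the J in the slot (no extra force). Lifting it out.

```bash
python3 -m creep '[0,0,-1.5,0,0,0,1.5, 0,0,-3,0,0,0,1.5, 0,0,-4.5,0,0,0,1.5, 0,0,-6,0,0,0,1.5, 0,0,-8,0,0,0,1.5, 0,0,-10,0,0,0,1.5, 0,0,-12,0,0,0,1.5, 0,0,-14,0,0,0,1.5, 0,0,-16,0,0,0,1.5, 0,0,-16.5,0,0,0,1.5]';  python3 hk.py hk13.png 50 180 230 340
```

```text
time_s: 14.48
eef_pos: [0.5954, 0.0062, 0.2848]
tcp_rot: [[0.998, 0.058, 0.007], [0.058, -0.998, -0.001], [0.007, 0.001, -1.0]]
force: [0.1, 0.3, -1.5]
gripper_width: 0.0196
n 282
0.02 11 tool x -0.0018 0.0013 y 0.0001 px 283.0 123.0
0.032 17 tool x -0.0003 0.0015 y 0.0004 px 284.0 128.0
0.044 19 tool x -0.0005 0.0015 y 0.0003 px 284.0 134.0
0.056 16 tool x -0.0007 0.0013 y 0.0008 px 284.0 140.0
0.068 18 tool x -0.0009 0.0012 y 0.0005 px 284.0 145.5
0.08 15 tool x -0.0011 0.0009 y 0.0013 px 284.0 151.0
0.092 18 tool x -0.0011 0.0008 y 0.0008 px 284.0 156.5
0.104 14 tool x -0.0013 0.0006 y 0.0011 px 284.0 162.0
0.116 97 tool x 0.007 0.0186 y 0.0022 px 289.0 167.0
0.128 42 tool x 0.0062 0.0129 y 0.0238 px 291.0 179.0
T [0.5949 0.0062 0.2831]
```

View pics/hk13.png

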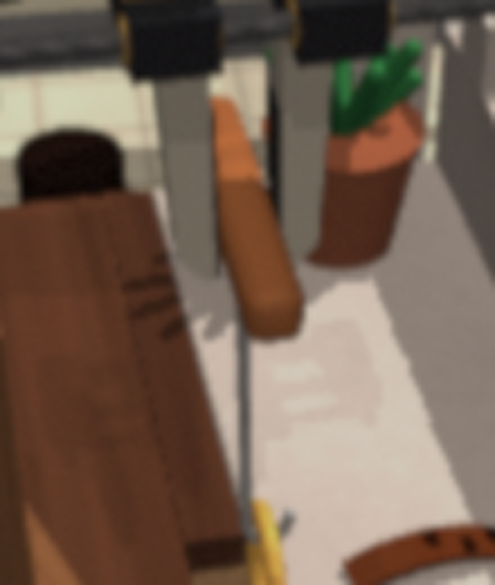

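```bash
python3 -m creep '[-0.4,0.7,0,0,0,0,1.5, -1.4,2.4,0,0,0,0,1.5, -3,5.1,0,0,0,0,1.5, -5,8.6,0,0,0,0,1.5, -7.2,12.4,0,0,0,0,1.5, -9.4,16.1,0,0,0,0,1.5, -11.5,19.7,0,0,0,0,1.5, -13.3,22.8,0,0,0,0,1.5, -14.6,25,0,0,0,0,1.5, -15.3,26.2,0,0,0,0,1.5]';  python3 -m creep '[0,0,0,0,0,0,1.5, 0,0,2,0,0,0,1.5, 0,0,4,0,0,0,1.5, 0,0,4,0,0,0,1.5]'
python3 - <<'E'
from h import *
cap('side','side14.png');cap('wrist','wrist14.png')
E
```

```text
time_s: 15.82
eef_pos: [0.4557, -0.2659, 0.2821]
tcp_rot: [[0.998, 0.056, 0.004], [0.056, -0.998, -0.0], [0.004, 0.001, -1.0]]
force: [-0.3, 0.6, -1.9]
gripper_width: 0.0196
time_s: 16.32
eef_pos: [0.4547, -0.2642, 0.2384]
tcp_rot: [[0.998, 0.057, -0.0], [0.057, -0.998, 0.003], [-0.0, -0.003, -1.0]]
force: [-0.4, -0.3, -2.3]
gripper_width: 0.0196
```

View pics/side14.png

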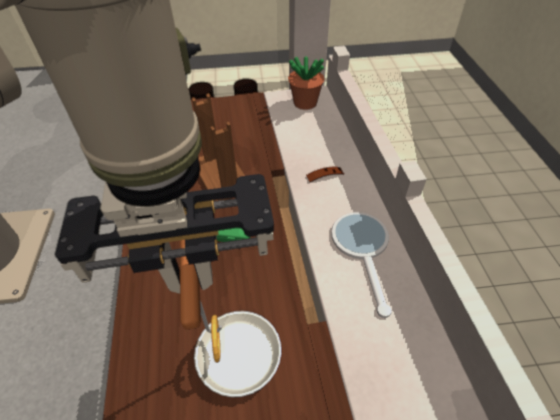

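View pics/wrist14.png

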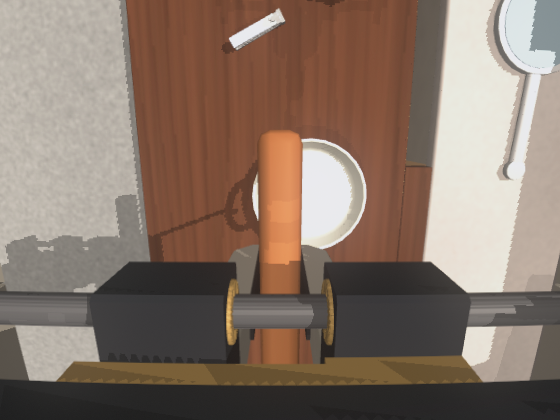

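```bash
python3 -m creep '[0,0,0.8,0,0,0,1.5, 0,0,1.6,0,0,0,1.5, 0,0,2.2,0,0,0,1.5, 0,0,2.6,0,0,0,1.5, 0,0,2.9,0,0,0,1.5, 0,0,2.9,0,0,0,1.5]'; python3 hk.py hk15.png 290 410 160 290
```

```text
time_s: 17.18
eef_pos: [0.4559, -0.2652, 0.2123]
tcp_rot: [[0.998, 0.057, 0.003], [0.057, -0.998, 0.001], [0.003, -0.0, -1.0]]
force: [0.1, 0.0, -1.0]
gripper_width: 0.0198
n 352
0.044 4 tool x 0.0008 0.0013 y -0.0006 px 205.0 314.5
0.056 9 tool x 0.0005 0.0014 y -0.0002 px 206.0 318.0
0.068 14 tool x 0.0002 0.0013 y 0.0007 px 207.0 323.0
0.08 15 tool x -0.0005 0.0012 y 0.0007 px 208.0 327.0
0.092 16 tool x -0.0005 0.0014 y 0.0009 px 209.0 331.0
0.104 16 tool x -0.0004 0.0013 y 0.0006 px 211.0 335.0
0.116 185 tool x 0.0092 0.0187 y 0.001 px 219.0 338.0
0.128 81 tool x 0.008 0.0147 y 0.0223 px 220.0 355.0
T [ 0.456  -0.2653  0.2127]
```

View pics/hk15.png

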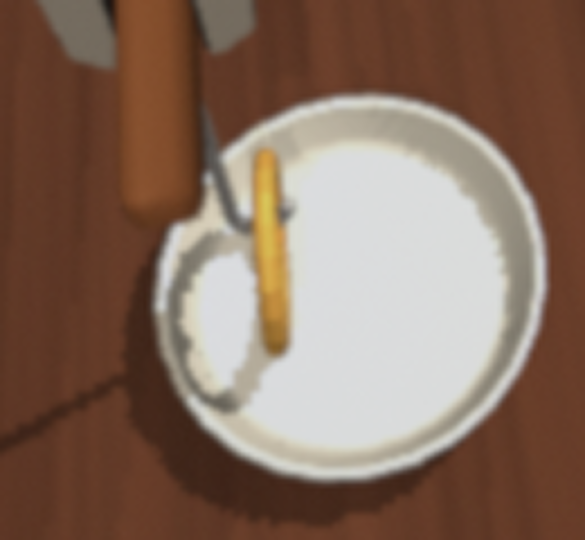

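```bash
python3 -m creep '[0.5,0,0,0,0,0,1.5, 1,0,0.1,0,0,0,1.5, 1.5,0,0.25,0,0,0,1.5, 2,0,0.4,0,0,0,1.5, 2.5,0,0.6,0,0,0,1.5, 3,0,0.85,0,0,0,1.5, 3,0,0.85,0,0,0,1.5]'; python3 hk.py hk16.png 290 410 160 290
```

```text
time_s: 18.15
eef_pos: [0.4861, -0.2634, 0.2038]
tcp_rot: [[0.998, 0.057, 0.003], [0.057, -0.998, 0.001], [0.003, -0.001, -1.0]]
force: [0.2, -0.8, -1.3]
gripper_width: 0.0199
n 283
0.104 3 tool x 0.0012 0.0015 y 0.0 px 234.0 335.0
0.116 177 tool x 0.0078 0.0185 y 0.0013 px 239.0 337.0
0.128 84 tool x 0.0019 0.0133 y 0.0239 px 236.5 355.0
T [ 0.486  -0.2636  0.2042]
```

View pics/hk16.png

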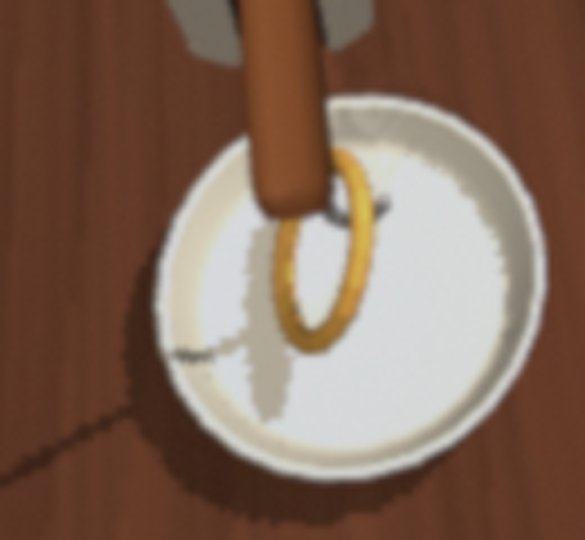

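```bash
cat > rg.py <<'E'
from h import *
s=bot.sense();T=np.array(s['eef_pos'])
for n in ('side','top'):
    c=cap(n);v,u=np.mgrid[0:420,0:560]; p=depthpts(c,np.c_[u.ravel(),v.ravel()]).reshape(420,560,3)
    hsv=cv2.cvtColor(c['img'],cv2.COLOR_BGR2HSV)
    g=(cv2.inRange(hsv,(16,120,80),(34,255,255))>0)&(p[...,2]>.015)&(p[...,2]<.13)&(np.hypot(p[...,0]-.49,p[...,1]+.266)<.075)
    q=p[g]
    if len(q)<15: print(n,'few',len(q));continue
    m=q.mean(0);V=np.linalg.svd(q-m)[2];nn=V[2]*np.sign(V[2][2]);print(n,len(q),'normal',nn.round(3),'tilt deg from flat',np.degrees(np.arccos(nn[2])).round(1),'x',np.percentile(q[:,0],[2,98]).round(4),'y',np.percentile(q[:,1],[2,98]).round(4),'z',np.percentile(q[:,2],[2,98]).round(4),'mean',m.round(4))
print(T)
E
python3 rg.py
```

```text
side 313 normal [-0.84  -0.013  0.542] tilt deg from flat 57.2 x [0.4624 0.4974] y [-0.295  -0.2421] z [0.0346 0.0848] mean [ 0.4818 -0.2709  0.0627]
top 103 normal [-0.826 -0.063  0.561] tilt deg from flat 55.9 x [0.4654 0.5007] y [-0.2787 -0.2293] z [0.0306 0.0838] mean [ 0.4812 -0.2547  0.0572]
[ 0.48596258 -0.26356499  0.20416108]
```

```bash
python3 -m creep '[-0.2,0,0,0,0,0,1.5, -0.4,0,0,0,0,0,1.5, -0.6,0,0.1,0,0,0,1.5, -0.6,0,0.1,0,0,0,1.5]'; python3 rg.py; python3 hk.py hk17.png 290 410 160 290
```

```text
time_s: 18.85
eef_pos: [0.4797, -0.264, 0.2032]
tcp_rot: [[0.998, 0.057, 0.003], [0.057, -0.998, 0.0], [0.003, -0.0, -1.0]]
force: [-0.3, 0.1, -0.7]
gripper_width: 0.02
side 318 normal [-0.887 -0.026  0.46 ] tilt deg from flat 62.6 x [0.4623 0.4928] y [-0.2949 -0.2385] z [0.0341 0.0867] mean [ 0.4788 -0.2696  0.064 ]
top 87 normal [-0.859 -0.004  0.511] tilt deg from flat 59.2 x [0.4706 0.495 ] y [-0.282 -0.229] z [0.0497 0.0874] mean [ 0.4878 -0.2513  0.0763]
[ 0.47970597 -0.26398904  0.20324034]
n 311
0.092 1 tool x 0.0014 0.0014 y 0.0001 px 229.0 332.0
0.104 9 tool x 0.0003 0.0118 y 0.0011 px 229.0 335.0
0.116 216 tool x 0.0083 0.0185 y 0.0026 px 235.0 338.5
0.128 71 tool x 0.001 0.0146 y 0.0266 px 232.0 358.0
T [ 0.4799 -0.264   0.2033]
```

View pics/hk17.png

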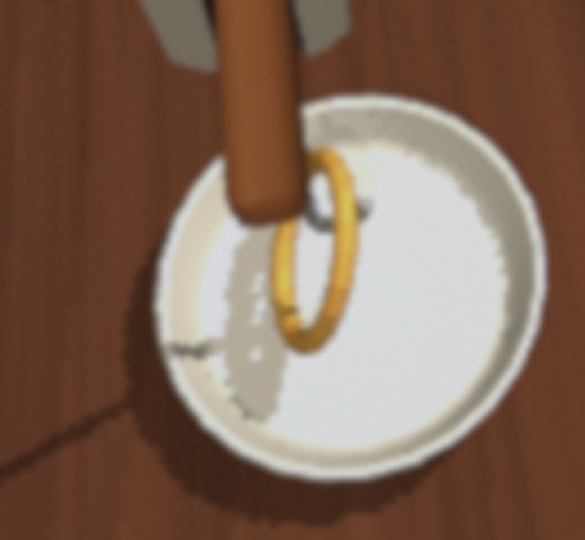

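```bash
python3 -m creep '[0,0,0.3,0,0,0,1.5, 0,0,0.6,0,0,0,1.5, 0,0,0.6,0,0,0,1.5]'; python3 rg.py; python3 hk.py hk18.png 290 410 160 290
```

```text
time_s: 19.42
eef_pos: [0.4796, -0.2638, 0.1967]
tcp_rot: [[0.998, 0.057, 0.003], [0.057, -0.998, 0.001], [0.003, -0.001, -1.0]]
force: [0.1, 0.2, -1.8]
gripper_width: 0.0194
side 313 normal [-0.855 -0.031  0.517] tilt deg from flat 58.8 x [0.4622 0.4957] y [-0.2948 -0.2377] z [0.0343 0.0855] mean [ 0.4811 -0.27    0.0635]
top 92 normal [-0.838 -0.003  0.546] tilt deg from flat 56.9 x [0.4727 0.4986] y [-0.2851 -0.2295] z [0.0463 0.0863] mean [ 0.4911 -0.2533  0.0758]
[ 0.47964291 -0.26377326  0.19666315]
n 336
0.092 1 tool x 0.0012 0.0012 y -0.0011 px 229.0 332.0
0.104 101 tool x 0.0123 0.0171 y 0.0015 px 238.0 337.0
0.116 145 tool x 0.0079 0.0179 y 0.0142 px 236.0 346.0
0.128 73 tool x 0.0012 0.0083 y 0.0277 px 232.0 361.0
T [ 0.48   -0.264   0.1974]
```

View pics/hk18.png

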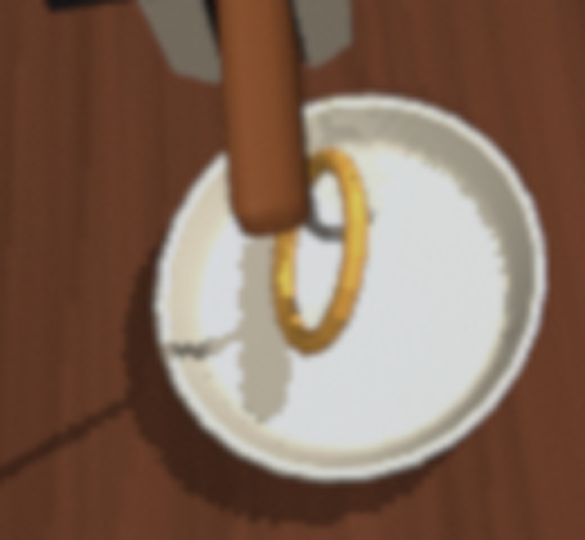

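```bash
python3 -m creep '[0,0,0.3,0,0,0,1.5, 0,0,0.6,0,0,0,1.5, 0,0,0.6,0,0,0,1.5]'; python3 rg.py; python3 hk.py hk19.png 290 410 160 290
```

```text
time_s: 20.0
eef_pos: [0.4798, -0.2639, 0.1909]
tcp_rot: [[0.998, 0.057, 0.003], [0.057, -0.998, 0.001], [0.003, -0.0, -1.0]]
force: [0.2, -0.5, -1.0]
gripper_width: 0.0196
side 466 normal [0.009 0.004 1.   ] tilt deg from flat 0.6 x [0.4682 0.5279] y [-0.2941 -0.2347] z [0.0321 0.0373] mean [ 0.499  -0.2664  0.0352]
top 168 normal [-0.007 -0.019  1.   ] tilt deg from flat 1.1 x [0.4845 0.5307] y [-0.2912 -0.2296] z [0.0292 0.0389] mean [ 0.512  -0.2577  0.0336]
[ 0.47979373 -0.26386175  0.19087263]
n 60
0.092 1 tool x 0.0013 0.0013 y 0.0001 px 230.0 336.0
0.104 3 tool x 0.0007 0.001 y 0.0008 px 230.0 338.0
0.116 31 tool x 0.0122 0.0186 y 0.0005 px 239.0 341.0
0.128 25 tool x 0.0075 0.0149 y 0.0002 px 236.0 343.0
T [ 0.4801 -0.264   0.1914]
```

View pics/hk19.png

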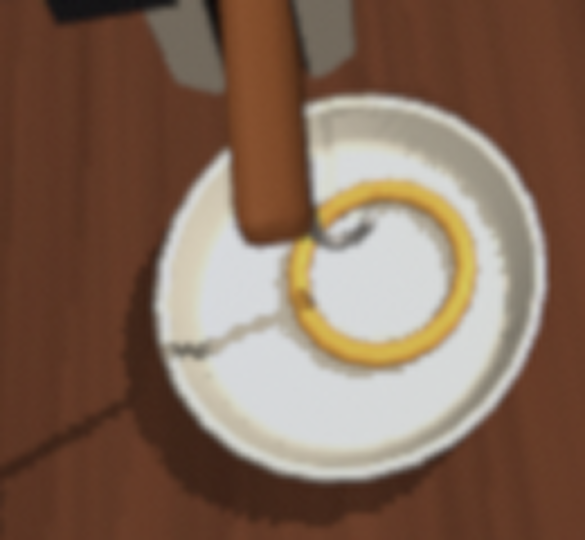

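```bash
python3 -m creep '[0,0,-2,0,0,0,1.5, 0,0,-5,0,0,0,1.5, 0,0,-10,0,0,0,1.5, 0,0,-14,0,0,0,1.5, 0,-2,-17,0,0,0,1.5, 0.2,-6,-17.2,0,0,-0.05,1.5, 0.4,-11,-17.2,0,0,-0.1,1.5, 0.6,-16,-17.2,0,0,-0.15,1.5, 0.8,-21,-17.2,0,0,-0.2,1.5,1,-26,-17.2,0,0,-0.297,1.5]'
```

```text
time_s: 21.45
eef_pos: [0.4745, -0.0024, 0.3655]
tcp_rot: [[0.937, 0.349, 0.006], [0.349, -0.937, -0.0], [0.006, 0.002, -1.0]]
force: [1.6, -0.5, -1.1]
gripper_width: 0.0195
```

```bash
python3 -m creep '[1.2,-3.5,0,0,0,0,1.5, 2.8,-8,0,0,0,0,1.5, 4,-12,0,0,0,0,1.5, 4.6,-13.6,0,0,0,0,1.5, 4.8,-14.1,0,0,0,0,1.5, 4.8,-14.1,0,0,0,0,1.5, 4.8,-14.1,0,0,0,0,1.5]'
python3 - <<'E'
from h import *
cap('wrist','w20.png');cap('side','s20.png');s=bot.sense();T=np.array(s['eef_pos']);R=np.array(s['tcp_rot'])
d=np.array([.4703,.1467,.1773])-T;print(T,(R.T@d*100).round(2),np.degrees(np.arctan2(R[1,0],R[0,0])),R[:,2])
E
```

```text
time_s: 22.32
eef_pos: [0.4705, 0.1454, 0.3656]
tcp_rot: [[0.938, 0.347, 0.006], [0.347, -0.938, -0.0], [0.006, 0.003, -1.0]]
force: [-0.4, -0.7, -0.6]
gripper_width: 0.0195
[0.47047524 0.14557823 0.36552632] [-0.08 -0.16 18.82] 20.319736218262904 [ 6.19949445e-03 -3.17077282e-04 -9.99980733e-01]
```

View pics/s20.png

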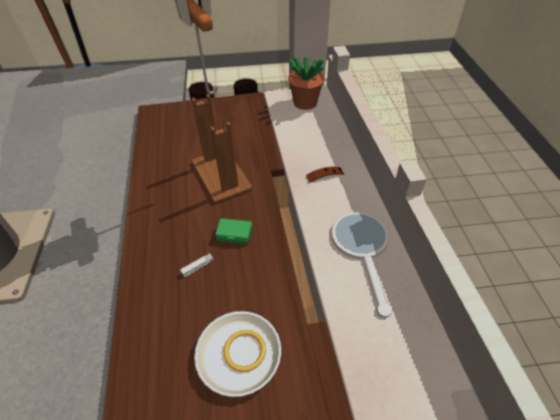

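View pics/w20.png

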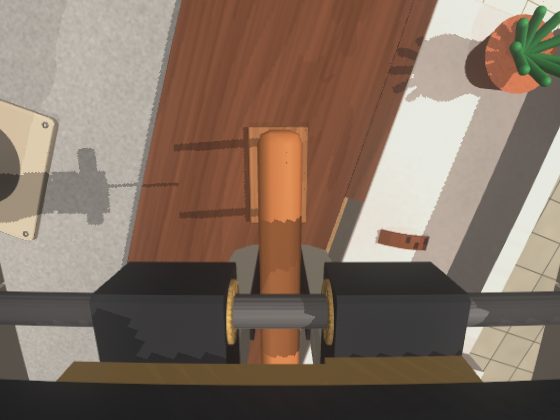

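```bash
python3 -m creep '[-0.08,-0.16,4,0,0,0,1.5, -0.08,-0.16,9,0,0,0,1.5, -0.08,-0.16,13,0,0,0,1.5, -0.08,-0.16,16,0,0,0,1.5, -0.08,-0.16,17.2,0,0,0,1.5, -0.08,-0.16,17.2,0,0,0,1.5]'
python3 - <<'E'
from h import *
cap('top','t21.png');c=cap('side');cv2.imwrite('pics/s21.png',cv2.resize(c['img'][60:200,140:270],None,fx=4.2,fy=4.2,interpolation=cv2.INTER_CUBIC));s=bot.sense();T=np.array(s['eef_pos']);R=np.array(s['tcp_rot'])
d=np.array([.4703,.1467,.1773])-T;print(T,(R.T@d*100).round(2),np.degrees(np.arctan2(R[1,0],R[0,0])),R[:,2],s['force'])
E
```

```text
time_s: 23.18
eef_pos: [0.4701, 0.1464, 0.1933]
tcp_rot: [[0.938, 0.347, 0.005], [0.347, -0.938, -0.001], [0.005, 0.002, -1.0]]
force: [0.7, 0.2, -0.9]
gripper_width: 0.0194
[0.47111476 0.14674037 0.19507595] [-0.09 -0.03  1.78] 20.303169287097774 [ 8.23491092e-03  7.07331957e-05 -9.99966090e-01] [ 0.58024007  0.1012391  -0.60114672]
```

View pics/s21.png

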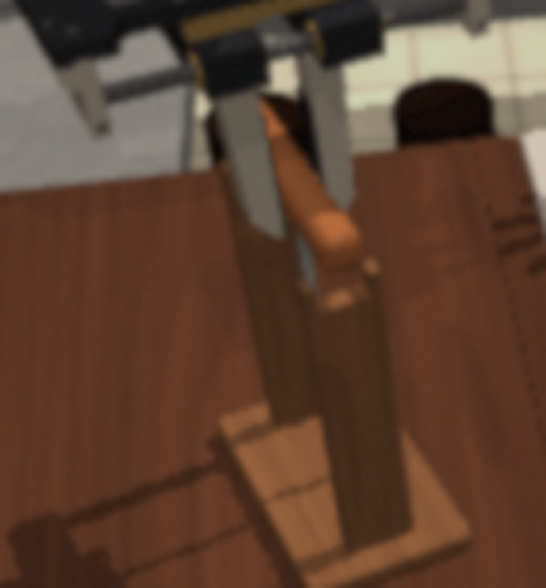

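The bar is just above the notches, lined up. Seating it.

```bash
python3 -m creep '[-0.05,0,0.6,0,0,0,1.5, -0.05,0,1.1,0,0,0,1.5, -0.05,0,1.5,0,0,0,1.5, -0.05,0,1.75,0,0,0,1.5, -0.05,0,1.75,0,0,0,1.5]'
python3 - <<'E'
from h import *
c=cap('side');cv2.imwrite('pics/s22.png',cv2.resize(c['img'][60:200,140:270],None,fx=4.2,fy=4.2,interpolation=cv2.INTER_CUBIC));s=bot.sense();print(s['force'],s['eef_pos'])
E
```

```text
time_s: 23.9
eef_pos: [0.4708, 0.1466, 0.1775]
tcp_rot: [[0.938, 0.347, 0.008], [0.347, -0.938, 0.0], [0.008, 0.003, -1.0]]
force: [0.8, 0.3, -0.7]
gripper_width: 0.0194
[-0.13422552 -1.22685374 -1.70949911] [0.4708187  0.14659262 0.17755816]
```

View pics/s22.png

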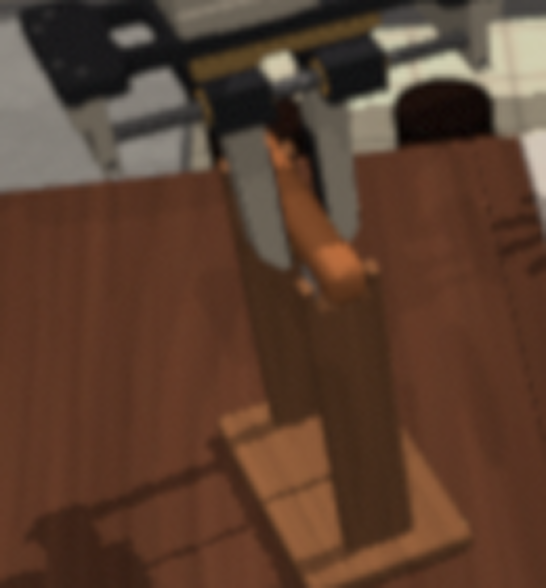

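```bash
python3 -m creep '[0,0,0.1,0,0,0,1.5, 0,0,0.1,0,0,0,1.5]'; python3 -m creep '[0,0,0,0,0,0,2.5, 0,0,0,0,0,0,3.5, 0,0,0,0,0,0,5, 0,0,0,0,0,0,6, 0,0,0,0,0,0,6]'
python3 - <<'E'
from h import *
c=cap('side');cv2.imwrite('pics/s23.png',cv2.resize(c['img'][60:200,140:270],None,fx=4.2,fy=4.2,interpolation=cv2.INTER_CUBIC));s=bot.sense();print(s['force'],s['eef_pos'])
E
```

```text
time_s: 24.2
eef_pos: [0.4709, 0.1466, 0.1773]
tcp_rot: [[0.938, 0.347, 0.009], [0.347, -0.938, 0.0], [0.008, 0.003, -1.0]]
force: [-2.1, -1.2, 4.8]
gripper_width: 0.0198
time_s: 24.82
eef_pos: [0.4709, 0.1466, 0.1772]
tcp_rot: [[0.938, 0.347, 0.009], [0.347, -0.938, 0.0], [0.008, 0.003, -1.0]]
force: [-0.8, -0.1, 0.7]
gripper_width: 0.0586
[-0.08090131  0.55949584  0.3943144 ] [0.47091838 0.1466039  0.17725572]
```

View pics/s23.png

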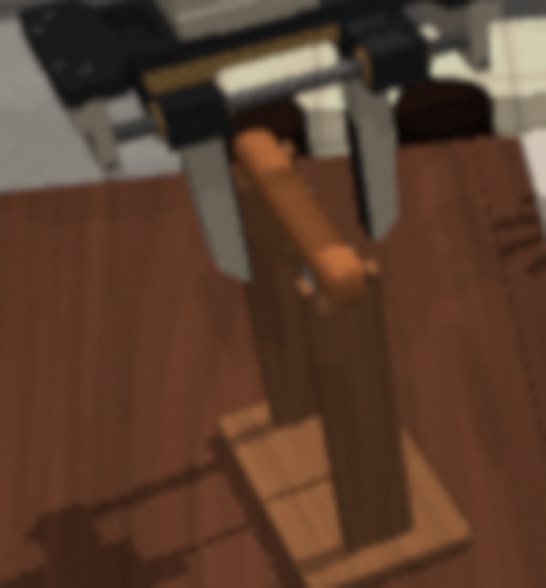

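The seating force reached 4.8 N up, and with the fingers open the bar lies in both notches at zoom (260,145)–(340,275). Next I raise the arm clear, swing it away and make the final checks.

```bash
python3 -m creep '[0,0,-3,0,0,0,6, 0,0,-7,0,0,0,6, 0,0,-11,0,0,0,6, 0,0,-14,0,0,0,6, -6,-2,-16,0,0,0,6, -10,-4,-16,0,0,0,6, -10,-4,-16,0,0,0,6]'
python3 - <<'E'
from h import *
cap('side','s24.png');cap('top','t24.png')
E
python3 m2.py; python3 rg.py
```

```text
time_s: 25.75
eef_pos: [0.3604, 0.1498, 0.3375]
tcp_rot: [[0.937, 0.348, 0.011], [0.348, -0.937, 0.001], [0.011, 0.003, -1.0]]
force: [-0.2, -0.3, -0.1]
gripper_width: 0.0601
top bar 636 axis yaw 19.65 ctr [0.4719 0.1501] len 0.1263
side 487 normal [-0.001  0.004  1.   ] tilt deg from flat 0.2 x [0.4681 0.5279] y [-0.294  -0.2347] z [0.0322 0.0373] mean [ 0.4981 -0.2657  0.035 ]
top 246 normal [-0.014 -0.009  1.   ] tilt deg from flat 1.0 x [0.47   0.5306] y [-0.2897 -0.2301] z [0.0291 0.0378] mean [ 0.5005 -0.2594  0.0335]
[0.36242502 0.14932574 0.33605673]Traceback (most recent call last):
  File "m2.py", line 18, in <module>
    v,u=np.nonzero(g); q=p[g]; print('  bangle n',g.sum(),'u',u.min(),u.max(),'v',v.min(),v.max(),'y',q[:,1].min().round(4),q[:,1].max().round(4),'z',q[:,2].min().round(4),q[:,2].max().round(4),'x',q[:,0].min().round(4),q[:,0].max().round(4))
                                                              ~~~~~^^
    return umr_minimum(a, axis, None, out, keepdims, initial, where)
ValueError: zero-size array to reduction operation minimum which has no identity
```

View pics/s24.png

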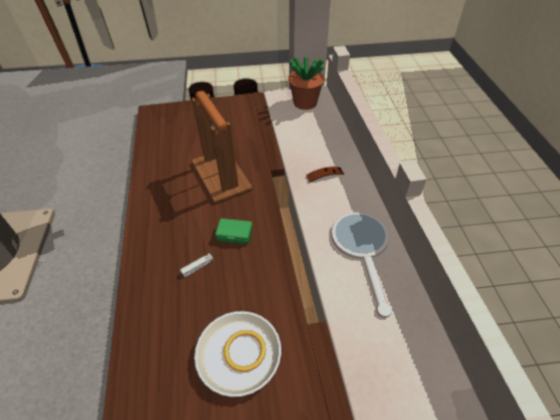

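View pics/t24.png

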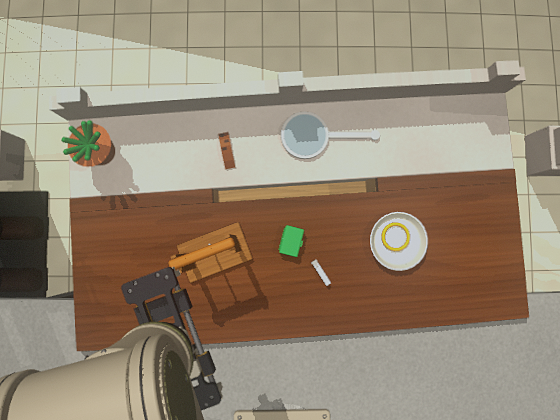

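Both views show the bangle flat in the dish (top (396,237)) and the hook on its stand (top (205,252)). The bystanders are at their starting pixels and the arm is clear.

Run:
```python
from h import *
print(bot.close_job())
```

```text
the job is handed in; nothing more can be done
None
```

The bangle is out of the slot and lying flat in the white dish, and the boot hook is back across its stand. I handed the job in at about 26 s; it reports no verdict.

- **Retrieval:** I lowered the J through the ring, moved it about 19 mm to one side of the ring's top and up along the wall behind the bar. The force readings at the wall stayed below 5 N. The bangle then came up on the hook alone and was carried to the dish without the fingers touching it.
- **Laying down:** I set its foot on the dish floor, leaned it about 30° and lowered the hook until the bar slipped off the tip. It toppled the rest of the way instead of being set down all the way. I estimate its centre reached at most about 0.6 m/s; that is a calculation, not a measurement.
- **Last checks on the bangle:** It is within about 1° of flat and 8 to 10 mm from the dish's centre. The dish had not visibly moved in the pictures.
- **Last checks on the hook and bystanders:** The top view puts the crossbar within about 3 mm and 0.7° of where it started. The bystanders sit at the same pixels as at the start, judged by eye. The arm was well clear.

**Failed or disagreeing checks:**
- The final run of my measuring script stopped with an error once the slot was empty. The crossbar and the dish rim were therefore not re-measured from the side camera, and the dish offset uses its starting position.
- The two cameras disagreed by 2 to 3 mm on the slot and the bangle, and by up to 8 mm on the crossbar's position along its length, because the side view also caught its end face.

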